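Stack three spacer rings on a filter post by thickness

ROBOT

A 7-joint arm with a two-finger parallel gripper is mounted at the origin on the work surface. World frame = base frame: x ahead of the robot, y to its left, z up, the work surface at z = 0. Lengths are in m, angles in rad, forces in N, time in s.
With the tool pointing down it reaches from about 0.375 to 0.925 m from the base axis. Payload 3.1 kg.
Tool frame: the origin (TCP) lies on the centre line of the jaws, within the pads' length; the fingertips stand 14 mm ahead of it and the grasp point (between the pads) lies 5 mm behind it; x points along the fingers, y is the direction in which the jaws open and shut, and the axes are right-handed (so a half turn about x gives the same grasp; the last joint's range is limited). The gripper opens to 85 mm and grips with 20 to 120 N. Pads are 22 mm wide; open, the fingers measure 114 mm over their backs; the gripper's body (76 mm by 85 mm) begins 54 mm behind the grasp point. The pads swing forward as they close: fully open they stand 13 mm farther back than shut.
Start: joints at [1.109, 0.383, 0.044, 1.598, -0.018, 1.161, -0.05], TCP at [0.231, -0.607, 0.245] pointing down, gripper open.
Joint ranges: [-2.61, 2.61], [-0.41, 2.15], [-1.48, 1.57], [0, 2.5], [-1.57, 4.71], [0.05, 1.97], [-2.85, 2.85]. Speed limits (rad/s): [2.79, 2.79, 3.14, 3.14, 3.14, 3.14, 3.14].

INTERFACE

Orientations are given as a 3x3 rotation matrix whose columns are the frame's x, y, z axes.
In Python, from station import robot gives the robot as it stands.
- The arm moves only by the shell command python3 -m creep 'ROWS'. ROWS is JSON, one flat list of numbers, 7 for each row, row after row: the shift along the tool's x, y, z in m, then the turn, a rotation vector about the tool's x, y, z in rad, then the gripper command: -1 is shut, 1 is fully open, values between are in proportion. In form: [x, y, z, wx, wy, wz, gripper, x, y, z, wx, wy, wz, gripper, ...]. A call has 1 to 10 rows; each row is the pose to reach, as a shift and turn from the pose commanded when the call began, along the tool's axes at that moment; what a row does not reach only later rows make up. A row lasts 1/10 s, in which the tool goes at most 50 mm and 8.59 degrees, less where a joint would pass 70% of its speed; a pose out of reach is approached as far as the arm can. A call with a gripper value outside its range is refused whole. The fingers move at their own pace and stop on an object; the grip force is fixed at half the most. Time passes only in rows, so rows that repeat a pose let the fingers close. It gives the time, the measured TCP pose, the force and the opening at its end, in the units of the state.
- robot.get_obs(): the state, without advancing time (a new reading comes with each control period).
- robot.read_camera(name): name is "scene" or "top" or "wrist"; returns a dict with "pixels" (420x560x3 uint8, red, green, blue), "fx", "fy", "cx", "cy" (pixels), "cam_to_world" (4x4, takes a point from camera to world coordinates). Camera axes: x right, y down, z forward; pixel columns grow to the right and rows downward; lengths in m; the calibration is good to about 2 mm. The wrist camera is an equidistant fisheye: a pixel r from the principal point sees the ray r / f radians off the axis. A picture is of the moment at which its call begins. There is no depth.
- robot.hand_in(): hands the job in, once; it reports no verdict.
The state is a dict: "clock": time; "q": joint angles; "qd": joint speeds; "effort": joint torques, N m; "eef_pos": TCP position; "tool_rot": TCP orientation; "wrist_force": force on the tool from outside, world axes, zero at the start; "ft_torque": the same for the moment, N m; "width": finger opening in m.
Only numpy, scipy, OpenCV 4.12 (cv2) and the standard library are available. Lean on these libraries where they do the work, as an engineer would, in place of code of your own. Each camera call takes 0.05 s, during which the arm holds its last target.

TASK

Thread the three loose aluminium spacer rings onto the upright post of the grey round stand in order of thickness: the thickest at the bottom, then the middle one, the thinnest on top. Feel for the post and lower every ring gently rather than forcing or dropping it; then press the finished stack down with a light, steady push until the stiff white collar under it is fully home on its stop, let go, and leave everything else on the bench where it is.

Things in the scene. Friction and masses are not known exactly. Their poses are not given: they have to be found in the camera images.
- stand: round grey foot plate, 110 mm in diameter, 10 mm thick, fixed to the bench; origin: centre of its underside on the bench, z up. It carries an upright steel post and on that a stiff white plastic collar, 46 mm in diameter, 10 mm high. No more than 35 N in all may ever act on foot, post and collar
- post_nominal (a point): a point over the foot's centre, 85 mm above the bench, level with the post's flat top. The rigid upright post (16.6 mm diameter, a 1.5 mm chamfer round its top) is clamped in an oversize hole and stands off this centre by up to 6 mm along each of the foot's own x and y, unmeasured: it must be felt for. A ring let down off-centre lands on the post's top on the side where the post is
- collar (a joint): how far the white collar has been pushed down the post from its top stop, in m: 0 is up (its top face 32 mm above the bench), 0.012 is fully home (its top face 20 mm above the bench). It starts within 3 mm of the top, stays where left, carries the weight of the rings, and slides down under a push of about 7 to 8 N; at the end of its travel it stops solidly
- thick_mid (a point): the thickest of three plain aluminium spacer rings, all 46 mm in outer diameter with a 19 mm bore, told apart by thickness alone; this one is 20 mm thick, about 75 g, and starts lying flat on the bench. The point is the centre of the ring, half-way up; z is the ring's axis
- medium_mid (a point): the middle of three plain aluminium spacer rings, all 46 mm in outer diameter with a 19 mm bore, told apart by thickness alone; this one is 14 mm thick, about 52 g, and starts lying flat on the bench. The point is the centre of the ring, half-way up; z is the ring's axis
- thin_mid (a point): the thinnest of three plain aluminium spacer rings, all 46 mm in outer diameter with a 19 mm bore, told apart by thickness alone; this one is 8 mm thick, about 30 g, and starts lying flat on the bench. The point is the centre of the ring, half-way up; z is the ring's axis
- beaker: bystander: open glass beaker, 66 mm across, 85 mm high; origin at the centre of its underside
- bung: bystander: cork bung, 30 mm across, 26 mm high; origin at the centre of its underside
- dish: bystander: shallow clear plastic dish, 90 mm across, 15 mm high; origin at the centre of its underside
- pen: bystander: thick marker pen, 130 mm long, 15 mm thick, lying along its own x; origin under its middle
- washbottle: bystander: white plastic bottle, 60 mm across, 150 mm high; origin at the centre of its underside
- jar: bystander: small amber glass jar with black lid, 54 mm across, 65 mm high; origin at the centre of its underside
Not all that is in view belongs to the job. What is shaped like the part that bears thick_mid but red is not meant. Leave any black look-alike of the part that bears thin_mid alone.

How it is judged:
On the way, in this order (a step that is already met when the one before it is completed fails the run):
1. the thickest ring is threaded down the post onto the collar (horizontal distance between thick_mid and stand below 0.012 m and z of thick_mid in the frame of stand below 0.046 m and (angle between thick_mid's own z axis and vertical below 0.15 rad or angle between thick_mid's own z axis and vertical above 2.99 rad)), for 0.2 s.
2. the middle ring is threaded on top of it (all of step 1 and horizontal distance between medium_mid and stand below 0.012 m and z of medium_mid in the frame of stand below 0.063 m and (angle between medium_mid's own z axis and vertical below 0.15 rad or angle between medium_mid's own z axis and vertical above 2.99 rad)), for 0.2 s.
3. the thinnest ring is threaded on top (all of step 2 and horizontal distance between thin_mid and stand below 0.012 m and z of thin_mid in the frame of stand below 0.074 m and (angle between thin_mid's own z axis and vertical below 0.15 rad or angle between thin_mid's own z axis and vertical above 2.99 rad)), for 0.2 s.
At the end, for the whole second after the job is handed in: the collar is within 1.5 mm of fully home and the rings lie flat (within 0.06 rad) round the post, centres within 12 mm of the foot's centre: thickest at the bottom (centre 30 mm above the bench), then the middle one (47 mm), thinnest on top (58 mm), each within about 2.5 mm, released and at rest (value of joint collar above 0.0105 m and horizontal distance between each of thick_mid, medium_mid, thin_mid and stand below 0.012 m and z of thick_mid in the frame of stand between 0.0275 and 0.033 m and (angle between thick_mid's own z axis and vertical below 0.06 rad or angle between thick_mid's own z axis and vertical above 3.08 rad) and z of medium_mid in the frame of stand between 0.0445 and 0.05 m and (angle between medium_mid's own z axis and vertical below 0.06 rad or angle between medium_mid's own z axis and vertical above 3.08 rad) and z of thin_mid in the frame of stand between 0.0555 and 0.061 m and (angle between thin_mid's own z axis and vertical below 0.06 rad or angle between thin_mid's own z axis and vertical above 3.08 rad) and linear speed of each of thick, medium, thin below 0.02 m/s); the robot touches nothing.
It fails at once if more than 35 N acts on the stand, post or collar (contact force between stand and anything else above 35 N).
It fails at once if a bystander is shifted by more than 30 mm (distance of any of beaker, bung, dish, pen, washbottle, jar from where it was at the start of the episode above 0.03 m).
It also fails if it takes over 72 s, if anything falls off the work surface, if the arm or the gripper's body presses on something with over 40 N, if the wrist force passes 120 N, or if a joint passes its speed limit or range.

## Working session

There is one attempt and no reset: what is moved stays moved. The work goes in short steps, Python scripts to look and compute and a shell command to move; the robot and the scene stay as the last step left them, time stands still between calls to the robot, and variables do not carry over. Pictures are saved under pics/ and viewed, and the job is handed in when it is done.

```bash
mkdir -p pics; ls
python3 - <<'E'
from station import robot
import cv2,numpy as np
np.set_printoptions(precision=4,suppress=True)
o=robot.get_obs();print(o)
for n in ["scene","top","wrist"]:
    c=robot.read_camera(n);cv2.imwrite(f"pics/{n}0.png",c["pixels"][...,::-1]);print(n,c["fx"],c["fy"],c["cx"],c["cy"]);print(np.array(c["cam_to_world"]))
E
```

```text
pics
{'clock': 0.0, 'q': array([ 1.1092,  0.3839,  0.0439,  1.5996, -0.0179,  1.1612, -0.0499]), 'qd': array([-0.0008, -0.0002,  0.0006,  0.0006,  0.0006,  0.0031,  0.0011]), 'effort': array([  0.    , -43.3464,   1.0243, -24.9511,   0.0105,   0.0116,
        -0.    ]), 'eef_pos': array([ 0.231 , -0.6066,  0.2439]), 'tool_rot': array([[-0.001 ,  0.3558, -0.9345],
       [ 0.0024, -0.9345, -0.3558],
       [-1.    , -0.0026,  0.0001]]), 'wrist_force': array([ 0.4683, -0.062 , -0.1479]), 'ft_torque': array([-0.0176, -0.012 , -0.012 ]), 'width': 0.08525192358827412}
scene 482.9214602807366 482.9214602807366 283.268926079 211.90135545616445
[[-0.0915  0.7897 -0.6067  1.2654]
 [ 0.9958  0.0783 -0.0482  0.0761]
 [ 0.0094 -0.6085 -0.7935  0.9916]
 [ 0.      0.      0.      1.    ]]
top 429.0310959481119 429.0310959481119 282.52693607084325 206.25146655009064
[[-0.0771 -0.9686  0.2363  0.3767]
 [-0.997   0.076  -0.0135  0.0034]
 [-0.0049 -0.2367 -0.9716  0.9712]
 [ 0.      0.      0.      1.    ]]
wrist 325.19226210127806 325.19226210127806 283.4314460427193 215.24856761202045
[[ 0.3571 -0.8966 -0.2619  0.2966]
 [-0.9341 -0.3436 -0.0971 -0.5824]
 [-0.0029  0.2793 -0.9602  0.3733]
 [ 0.      0.      0.      1.    ]]
```

View pics/scene0.png

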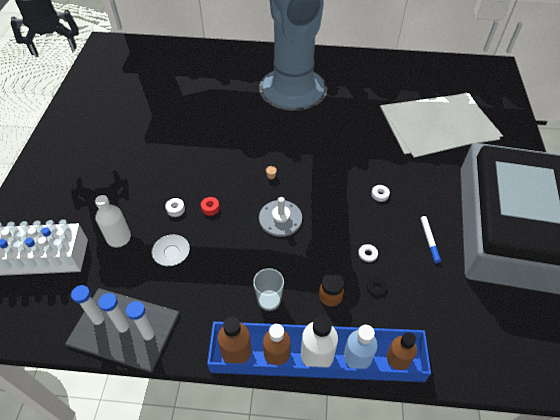

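View pics/top0.png

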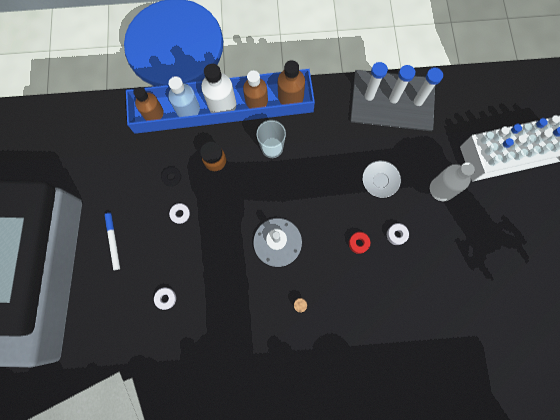

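View pics/wrist0.png

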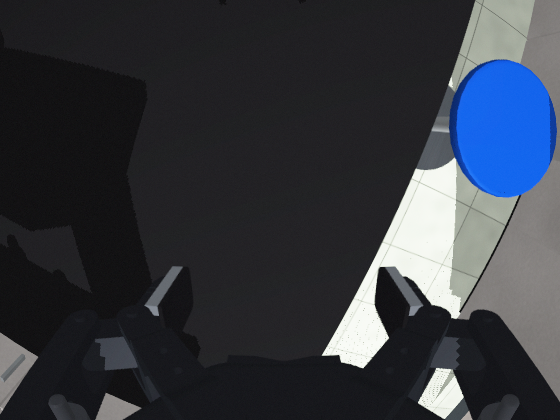

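Candidates (top image): bright rings at (398,234), (179,213) and (164,298); the red look-alike at (360,243) and the black one at (171,176) are excluded. I'll crop in to compare thicknesses.

```bash
cat > h.py <<'E'
import cv2,numpy as np
np.set_printoptions(precision=4,suppress=True)
def ray(c,u,v):
    M=np.array(c["cam_to_world"]);d=M[:3,:3]@np.array([(u-c["cx"])/c["fx"],(v-c["cy"])/c["fy"],1]);return M[:3,3],d
def onz(c,u,v,z):
    p,d=ray(c,u,v);return p+d*(z-p[2])/d[2]
def proj(c,P):
    M=np.array(c["cam_to_world"]);q=M[:3,:3].T@(np.array(P)-M[:3,3]);return q[0]/q[2]*c["fx"]+c["cx"],q[1]/q[2]*c["fy"]+c["cy"]
E
python3 - <<'E'
import cv2,numpy as np
t=cv2.imread("pics/top0.png");s=cv2.imread("pics/scene0.png")
def cr(im,u,v,h=20,k=10):return cv2.resize(im[v-h:v+h,u-h:u+h],None,fx=0.5*k*40/h/2/1.6*1.3,fy=0.5*k*40/h/2/1.6*1.3,interpolation=cv2.INTER_CUBIC)
a=np.hstack([cv2.resize(t[v-20:v+20,u-20:u+20],(260,260),interpolation=2) for u,v in [(398,234),(179,213),(164,298)]])
b=np.hstack([cv2.resize(s[v-20:v+20,u-20:u+20],(260,260),interpolation=2) for u,v in [(175,207),(368,253),(381,193)]])
cv2.imwrite("pics/crop1.png",np.vstack([a,b]))
a=cv2.resize(t[205:275,240:310],(400,400),interpolation=2);b=cv2.resize(s[180:250,245:315],(400,400),interpolation=2)
cv2.imwrite("pics/crop2.png",np.hstack([a,b]))
E
```

```text
(no output)
```

View pics/crop1.png

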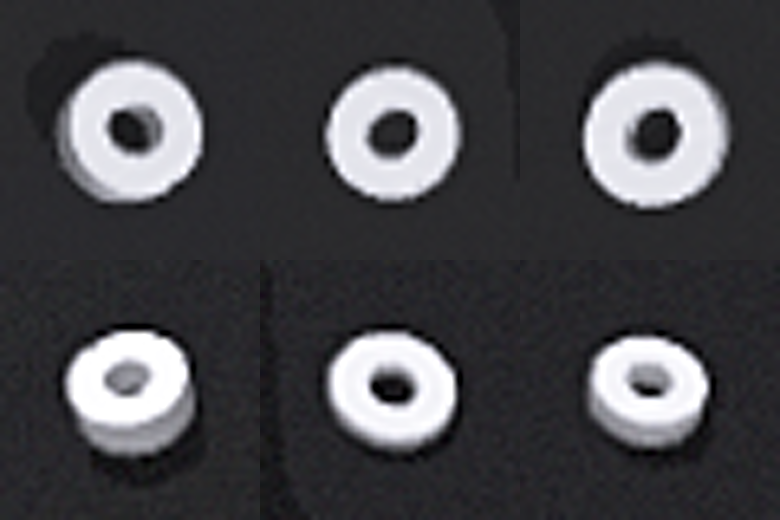

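View pics/crop2.png

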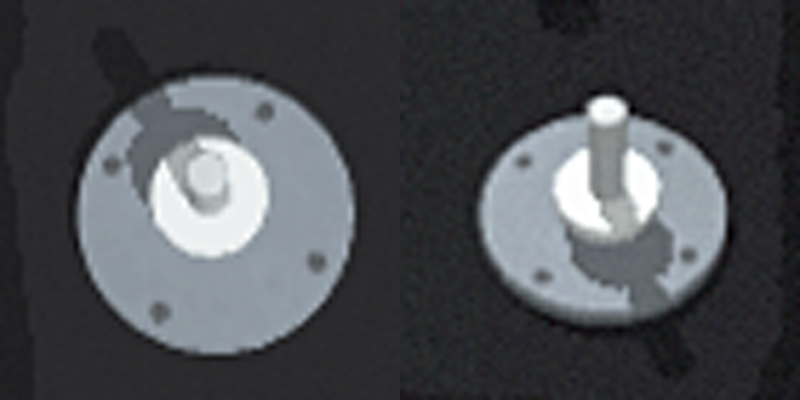

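```bash
cat >> h.py <<'E'
def hull(c,x,y,z0,z1,r):
    a=np.linspace(0,2*np.pi,80,endpoint=False)
    P=[proj(c,(x+r*np.cos(t),y+r*np.sin(t),z)) for z in(z0,z1) for t in a]
    return cv2.convexHull(np.float32(P))
def cen(p):
    m=cv2.moments(p);return np.array([m['m10']/m['m00'],m['m01']/m['m00']]),m['m00']
def fit(c,uv,z0,z1,r):
    p=onz(c,*uv,z1)[:2]
    for _ in range(8):
        cc,A=cen(hull(c,*p,z0,z1,r))
        p=p+onz(c,*uv,z1)[:2]-onz(c,*cc,z1)[:2]
    return p,A
def blob(img,u,v,h,th):
    g=img[v-h:v+h,u-h:u+h].astype(float).max(2)
    k=cv2.resize(g,None,fx=8,fy=8,interpolation=cv2.INTER_LINEAR)
    m=(k>th).astype(np.uint8)
    cs,_=cv2.findContours(m,cv2.RETR_EXTERNAL,cv2.CHAIN_APPROX_NONE)
    q=max(cs,key=cv2.contourArea);cc,A=cen(q)
    return (cc+.5)/8-.5+[u-h,v-h],A/64
E
python3 - <<'E'
from h import *
from station import robot
T=robot.read_camera("top");S=robot.read_camera("scene")
R={'thick':(.02,(398,234),(175,207)),'medium':(.014,(164,298),(381,193)),'thin':(.008,(179,213),(368,253))}
for n,(h,t,s) in R.items():
    for cn,c,q in(('top',T,t),('scn',S,s)):
        uv,A=blob(c["pixels"],*q,18,105);p,Am=fit(c,uv,0,h,.023);print(n,cn,uv,A,Am,p)
for cn,c,q in(('top',T,(276.5,243)),('scn',S,(281,217))):
    uv,A=blob(c["pixels"],int(q[0]),int(q[1]),33,75);print('foot',cn,uv,A,hull is not None and fit(c,uv,0,.01,.055))
print(onz(T,276.4,234.7,.085),onz(S,281.2,198.7,.085))
E
```

```text
thick top [397.7258 233.8431] 375.25 375.8154267813079 [ 0.5259 -0.2652]
thick scn [174.6147 206.7031] 291.9921875 288.14697760075796 [ 0.5257 -0.2636]
medium top [164.3437 298.3522] 390.390625 387.4953024163842 [0.4237 0.2651]
medium scn [380.1425 192.4602] 243.0078125 241.63923034258187 [0.4222 0.2665]
thin top [179.0402 213.1289] 331.859375 324.80103096191306 [0.6144 0.2298]
thin scn [367.8354 252.366 ] 277.0078125 273.3780014619697 [0.6131 0.2315]
foot top [277.3189 242.1376] 1876.765625 (array([0.5294, 0.0081]), 1858.7121072891168)
foot scn [280.0477 217.1676] 1284.9375 (array([0.5275, 0.0094]), 1265.5868259458803)
[0.5322 0.0085 0.085 ] [0.5327 0.0123 0.085 ]
```

Both views agree. Thick is at (0.526,-0.264), medium at (0.423,0.266), thin at (0.614,0.231), the stand at about (0.529,0.009) and the post top near (0.532,0.010). I'll go above the thick ring and align the jaws with world X.

```bash
python3 -m creep '[0,-0.215,-0.397,-1.207,0,0,0.5, 0,-0.215,-0.397,-1.207,0,0,0.5, 0,-0.215,-0.397,-1.207,0,0,0.5, 0,-0.215,-0.397,-1.207,0,0,0.5, 0,-0.215,-0.397,-1.207,0,0,0.5, 0,-0.215,-0.397,-1.207,0,0,0.5, 0,-0.215,-0.397,-1.207,0,0,0.5, 0,-0.215,-0.397,-1.207,0,0,0.5, 0,-0.215,-0.397,-1.207,0,0,0.5, 0,-0.215,-0.397,-1.207,0,0,0.5]'
python3 - <<'E'
from station import robot
import numpy as np;np.set_printoptions(precision=4,suppress=True)
o=robot.get_obs();print(o)
E
```

```text
clock: 1.25
eef_pos: [0.5317, -0.255, 0.2459]
tool_rot: [[0.005, 1.0, 0.015], [0.006, 0.015, -1.0], [-1.0, 0.005, -0.005]]
wrist_force: [0.5, 0.3, -0.2]
width: 0.0642
{'clock': 1.25, 'q': array([ 0.691 ,  0.2943, -0.3683,  1.7323,  0.1081,  1.1334,  0.3065]), 'qd': array([ 0.0324, -0.0043,  0.0887,  0.0083,  0.0619,  0.0283,  0.0173]), 'effort': array([  1.6487, -36.4207,  -0.7732, -24.5199,   0.1958,  -0.0771,
        -0.2195]), 'eef_pos': array([ 0.5317, -0.255 ,  0.2459]), 'tool_rot': array([[ 0.0047,  0.9999,  0.0149],
       [ 0.0055,  0.0149, -0.9999],
       [-1.    ,  0.0048, -0.0055]]), 'wrist_force': array([ 0.4827,  0.3476, -0.1655]), 'ft_torque': array([0.0432, 0.0746, 0.013 ]), 'width': 0.06415622207850016}
```

```bash
python3 -m creep '[0.05,0,0,0,0,0,0.5, 0.1,0,0,0,0,0,0.5, 0.145,0,0,0,0,0,0.5,0.145,0,0,0,0,0,0.5,0.145,0,0,0,0,0,0.5]'
python3 - <<'E'
from station import robot
from h import *
o=robot.get_obs();print(o['eef_pos'],o['tool_rot'],o['qd'])
for n in["wrist"]:
    c=robot.read_camera(n);cv2.imwrite(f"pics/{n}1.png",c["pixels"][...,::-1])
E
```

```text
clock: 1.75
eef_pos: [0.5253, -0.2652, 0.1001]
tool_rot: [[-0.002, 1.0, -0.0], [0.001, -0.0, -1.0], [-1.0, -0.002, -0.001]]
wrist_force: [1.0, -0.5, 0.2]
width: 0.064
[ 0.5253 -0.2652  0.1001] [[-0.0016  1.     -0.0002]
 [ 0.001  -0.0002 -1.    ]
 [-1.     -0.0016 -0.001 ]] [ 0.0042 -0.051  -0.0142 -0.0609 -0.0002 -0.0116 -0.001 ]
```

View pics/wrist1.png

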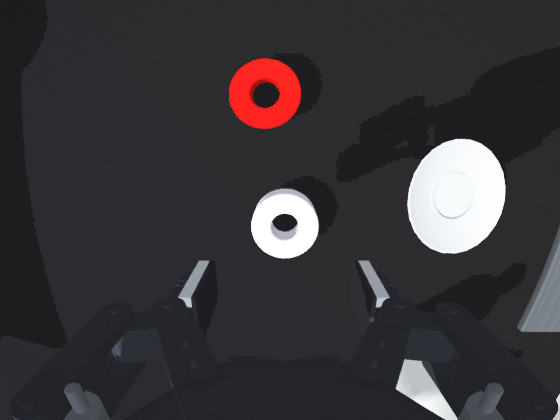

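```bash
python3 -m creep '[0.04,0,0,0,0,0,0.5, 0.07,0,0,0,0,0,0.5, 0.078,0,0,0,0,0,0.5,0.078,0,0,0,0,0,0.5,0.078,0,0,0,0,0,0.5]'
python3 - <<'E'
from station import robot
from h import *
o=robot.get_obs();print(o['eef_pos'],o['wrist_force'])
im=[]
for n in["wrist","scene"]:
    c=robot.read_camera(n);cv2.imwrite(f"pics/{n}2.png",c["pixels"][...,::-1])
s=cv2.imread("pics/scene2.png");cv2.imwrite("pics/scene2c.png",cv2.resize(s[160:250,115:235],None,fx=5,fy=5,interpolation=2))
E
```

```text
clock: 2.3
eef_pos: [0.5282, -0.2663, 0.0251]
tool_rot: [[0.005, 1.0, -0.0], [-0.002, -0.0, -1.0], [-1.0, 0.005, 0.002]]
wrist_force: [0.2, -0.5, 1.4]
width: 0.0643
[ 0.5282 -0.2663  0.0251] [ 0.176  -0.4576  1.3902]
```

View pics/wrist2.png

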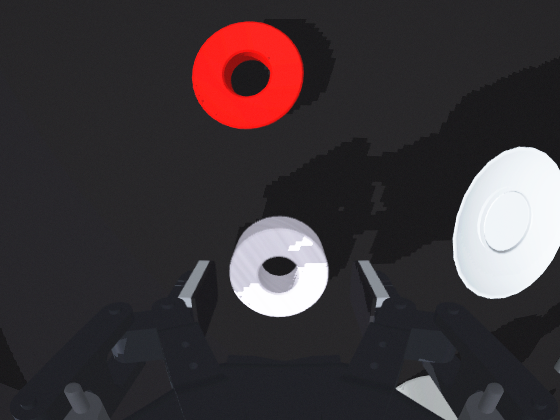

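View pics/scene2c.png

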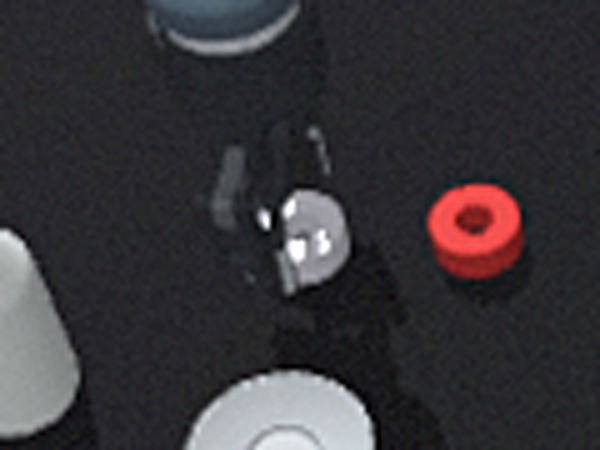

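```bash
cat >> h.py <<'E'
def wray(c,u,v):
    M=np.array(c["cam_to_world"]);x,y=(u-c["cx"])/c["fx"],(v-c["cy"])/c["fy"];r=np.hypot(x,y)
    d=np.array([np.sin(r)*x/r,np.sin(r)*y/r,np.cos(r)]);return M[:3,3],M[:3,:3]@d
def wonz(c,u,v,z):
    p,d=wray(c,u,v);return p+d*(z-p[2])/d[2]
def wproj(c,P):
    M=np.array(c["cam_to_world"]);q=M[:3,:3].T@(np.array(P)-M[:3,3]);n=np.hypot(q[0],q[1]);t=np.arctan2(n,q[2])
    return c["cx"]+c["fx"]*t*q[0]/n, c["cy"]+c["fy"]*t*q[1]/n
E
python3 -m creep '[0.002,0,0,0,0,0,0.5,0.002,0,0,0,0,0,0.5]'
python3 - <<'E'
from station import robot
from h import *
c=robot.read_camera("wrist");o=robot.get_obs();print(o['eef_pos'],o['wrist_force'])
cv2.imwrite("pics/wrist3.png",c["pixels"][...,::-1])
im=c["pixels"];m=(im.max(2)>130).astype(np.uint8)
n,l,s,ce=cv2.connectedComponentsWithStats(m)
for i in range(1,n):
    if s[i,4]>2000:print(s[i],ce[i])
p=o['eef_pos'];R=o['tool_rot']
for k in(.014,-.005):print([wproj(c,p+R[:,0]*k+R[:,1]*s) for s in(-.032,.032)])
E
```

```text
clock: 2.6
eef_pos: [0.5263, -0.2655, 0.0211]
tool_rot: [[0.001, 1.0, -0.0], [-0.001, -0.0, -1.0], [-1.0, 0.001, 0.001]]
wrist_force: [-0.4, 0.2, 0.8]
width: 0.0641
[ 0.526  -0.2654  0.0208] [ 0.3352 -0.3419  0.1334]
[ 194   20  115  111 8825] [250.8381  74.7415]
[  460   149   100   155 12389] [512.7513 227.7572]
[ 233  221  101  102 7666] [282.7131 272.1724]
[(np.float64(219.45047502816826), np.float64(270.244542835316)), (np.float64(348.6657950234039), np.float64(270.39537782471723))]
[(np.float64(211.83795259957702), np.float64(288.7143200287528)), (np.float64(356.36773855020664), np.float64(288.86798512642144))]
```

View pics/wrist3.png

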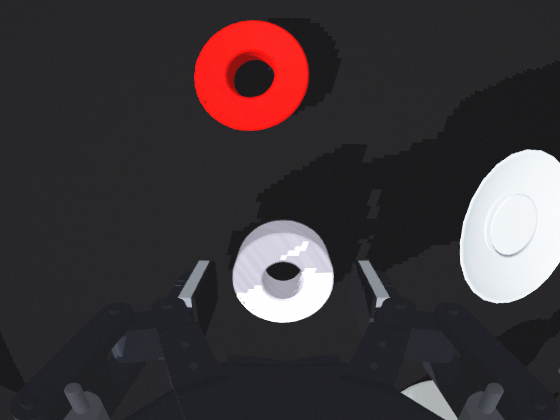

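Run:
```python
from station import robot
from h import *
c=robot.read_camera("wrist");o=robot.get_obs()
print(o['eef_pos'],wonz(c,283,278,.02),wproj(c,(o['eef_pos'][0],o['eef_pos'][1],.02)))
for dx in(-.032,.032):
  for dy in(-.011,.011):
    for z in (.026,.006,.013):print(dx,dy,z,np.round(wproj(c,o['eef_pos']*[1,1,0]+[dx,dy,z])))
```

```text
[ 0.526  -0.2653  0.0206] [ 0.5253 -0.2622  0.02  ] (np.float64(284.42975213183735), np.float64(284.05433833537427))
-0.032 -0.011 0.026 [214. 310.]
-0.032 -0.011 0.006 [222. 289.]
-0.032 -0.011 0.013 [219. 296.]
-0.032 0.011 0.026 [210. 267.]
-0.032 0.011 0.006 [218. 249.]
-0.032 0.011 0.013 [216. 255.]
0.032 -0.011 0.026 [354. 310.]
0.032 -0.011 0.006 [347. 289.]
0.032 -0.011 0.013 [349. 296.]
0.032 0.011 0.026 [359. 267.]
0.032 0.011 0.006 [350. 250.]
0.032 0.011 0.013 [353. 255.]
```

```bash
python3 -m creep '[0.006,0,-0.002,0,0,0,0.5,0.006,0,-0.002,0,0,0,0.5,0.006,0,-0.002,0,0,0,-1,0.006,0,-0.002,0,0,0,-1,0.006,0,-0.002,0,0,0,-1,0.006,0,-0.002,0,0,0,-1,0.006,0,-0.002,0,0,0,-1]'
python3 - <<'E'
from station import robot
from h import *
c=robot.read_camera("wrist");o=robot.get_obs();print(o['eef_pos'],o['wrist_force'],o['ft_torque'],o['width'])
cv2.imwrite("pics/wrist4.png",c["pixels"][...,::-1])
E
```

```text
clock: 3.4
eef_pos: [0.5261, -0.2632, 0.0144]
tool_rot: [[0.0, 1.0, 0.0], [-0.0, 0.0, -1.0], [-1.0, 0.0, 0.0]]
wrist_force: [0.6, -0.1, 1.3]
width: 0.0443
[ 0.526  -0.2633  0.0144] [-0.4376 -0.1766  0.854 ] [ 0.0221 -0.0193  0.028 ] 0.04447659220194696
```

View pics/wrist4.png

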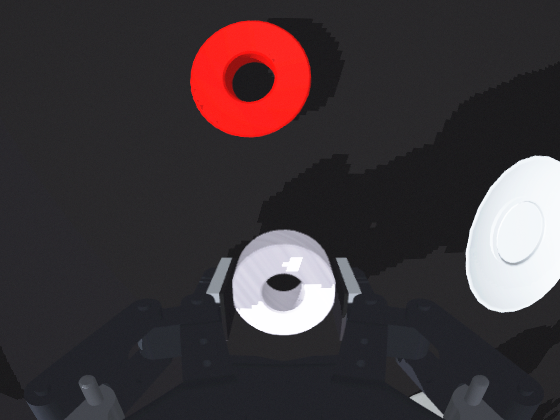

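```bash
python3 -m creep '[-0.04,0,0,0,0,0,-1,-0.09,0,0,0,0,0,-1,-0.126,0,-0.035,0,0,0,-1,-0.126,0.003,-0.085,0,0,0,-1,-0.126,0.0065,-0.13,0,0,0,-1,-0.126,0.0065,-0.18,0,0,0,-1,-0.126,0.0065,-0.23,0,0,0,-1,-0.126,0.0065,-0.26,0,0,0,-1,-0.126,0.0065,-0.274,0,0,0,-1,-0.126,0.0065,-0.274,0,0,0,-1]';python3 -m creep '[0,0,0,0,0,0,-1,0,0,0,0,0,0,-1,0,0,0,0,0,0,-1]'
python3 - <<'E'
from station import robot
from h import *
o=robot.get_obs();print(o['eef_pos'],o['wrist_force'],o['width'])
for n in("wrist","scene","top"):
    c=robot.read_camera(n);cv2.imwrite(f"pics/{n}5.png",c["pixels"][...,::-1])
s=cv2.imread("pics/scene5.png");t=cv2.imread("pics/top5.png")
cv2.imwrite("pics/c5.png",np.hstack([cv2.resize(s[150:250,230:330],(400,400),interpolation=2),cv2.resize(t[190:290,230:330],(400,400),interpolation=2)]))
E
```

```text
clock: 4.45
eef_pos: [0.5319, 0.0129, 0.1402]
tool_rot: [[-0.0, 1.0, 0.005], [0.001, 0.005, -1.0], [-1.0, -0.0, -0.001]]
wrist_force: [0.4, -0.4, -0.4]
width: 0.0443
clock: 4.75
eef_pos: [0.5324, 0.0079, 0.14]
tool_rot: [[-0.0, 1.0, -0.004], [-0.001, -0.004, -1.0], [-1.0, -0.0, 0.001]]
wrist_force: [-0.2, -0.6, -1.7]
width: 0.0447
[0.5324 0.0079 0.14  ] [-0.151  -0.5921 -1.7165] 0.044730175886374506
```

View pics/wrist5.png

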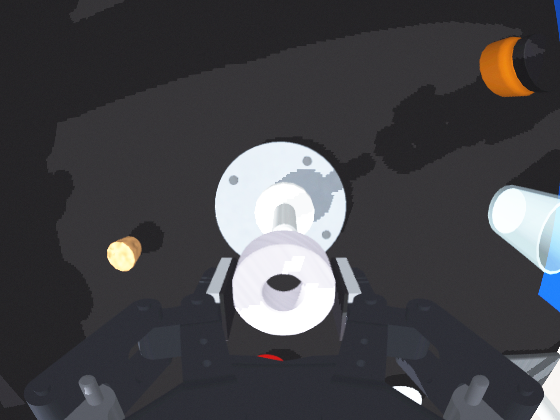

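View pics/c5.png

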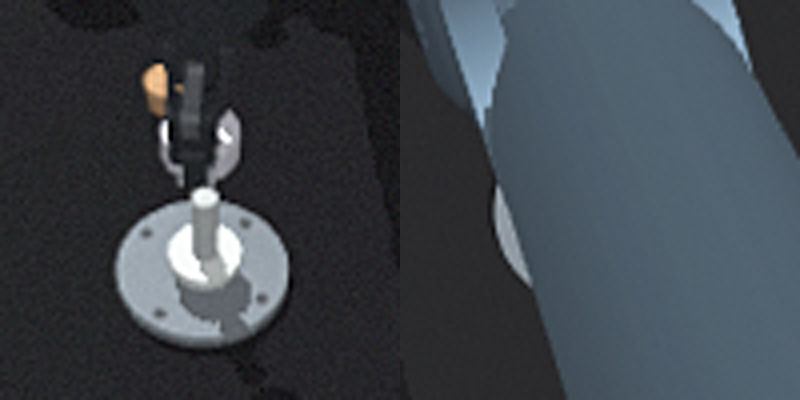

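```bash
python3 -m creep '[0,0,0.05,0,0,0,-1,0,0,0.05,0,0,0,-1,0,0,0.05,0,0,0,-1,0,0,0.05,0,0,0,-1]'
python3 - <<'E'
from station import robot
from h import *
import pickle
o=robot.get_obs();print(o['eef_pos'],o['tool_rot'],o['wrist_force'],o['width'])
c=robot.read_camera("wrist");pickle.dump((c,o),open('w6.pkl','wb'))
s=c["pixels"][...,::-1];cv2.imwrite("pics/c6.png",cv2.resize(s[120:320,200:400],(800,800)[:2],interpolation=2)[:600])
cv2.imwrite("pics/c6b.png",cv2.resize(s[200:350,200:400],(800,600),interpolation=2))
E
```

```text
clock: 5.3
eef_pos: [0.5322, -0.039, 0.1403]
tool_rot: [[-0.0, 1.0, -0.0], [0.0, -0.0, -1.0], [-1.0, -0.0, -0.0]]
wrist_force: [-0.7, 0.6, -1.0]
width: 0.0444
[ 0.5322 -0.039   0.1403] [[-0.      1.     -0.0004]
 [ 0.0005 -0.0004 -1.    ]
 [-1.     -0.     -0.0005]] [-0.6769  0.5603 -0.9545] 0.04438740192715831
```

View pics/c6.png

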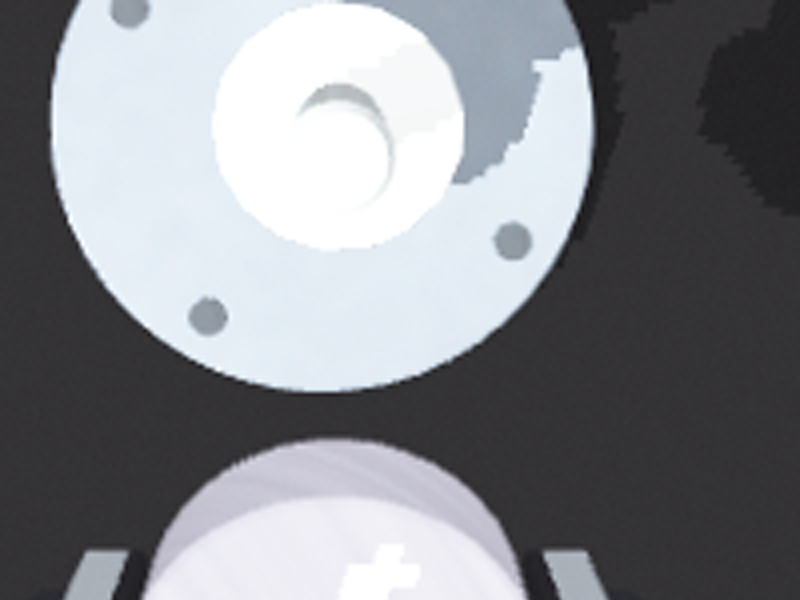

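View pics/c6b.png

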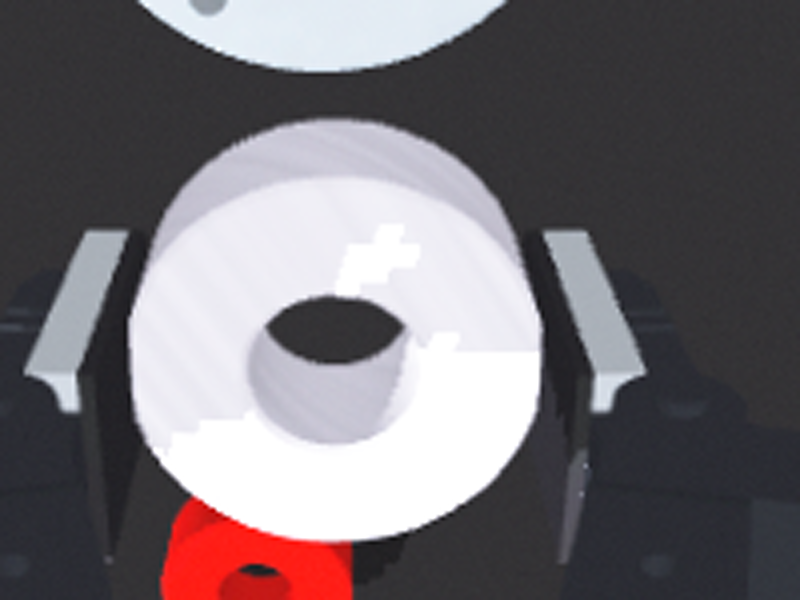

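Run:
```python
import pickle
from h import *
c,o=pickle.load(open('w6.pkl','rb'))
s=c["pixels"][...,::-1].astype(float)
a=np.clip((s-200)*255/55,0,255).astype(np.uint8)
print(c["pixels"][158,280:302].tolist()[::3])
x=cv2.resize(a[130:190,250:320],(700,600),interpolation=cv2.INTER_NEAREST)
cv2.imwrite("pics/c7.png",x)
```

```text
[[255, 255, 255], [255, 255, 255], [255, 255, 255], [255, 255, 255], [255, 255, 255], [255, 255, 255], [232, 235, 236], [255, 255, 255]]
```

View pics/c7.png

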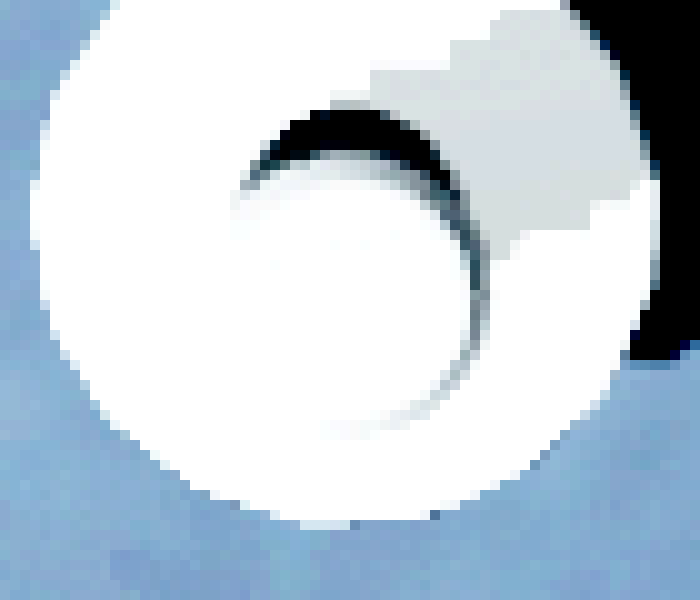

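```bash
cat >> h.py <<'E'
from scipy.optimize import least_squares
def wbox(c,x,y,z,r):
    a=np.linspace(0,2*np.pi,180);P=np.array([wproj(c,(x+r*np.cos(t),y+r*np.sin(t),z)) for t in a])
    return P[:,0].min(),P[:,0].max(),P[:,1].min(),P[:,1].max()
def wfit(c,z,r,box):
    # box l,r,t,b with None allowed
    k=[i for i in range(4) if box[i] is not None]
    f=lambda p:[wbox(c,p[0],p[1],z,r)[i]-box[i] for i in k]
    p0=wonz(c,284,250,z)[:2];s=least_squares(f,p0);return s.x,s.fun
E
python3 - <<'E'
import pickle
from h import *
c,o=pickle.load(open('w6.pkl','rb'))
print('post',wfit(c,.0835,.0083,(None,298.5,144.5,173.2)))
print('collar',wfit(c,.031,.023,(252.5,315.5,120.3,181.8)))
print('foot',wfit(c,.010,.055,(212.4,347.8,None,217.3)))
print('ring',wfit(c,.1459,.023,(232,335.2,243.8,334.8)),o['eef_pos'])
E
```

```text
post (array([0.5319, 0.0108]), array([ 0.    ,  0.0291, -0.0297]))
collar (array([0.532 , 0.0107]), array([ 0.166 , -0.1661, -0.2695,  0.2734]))
foot (array([0.5287, 0.0092]), array([-0.4041,  0.4   ,  0.0261]))
ring (array([ 0.5318, -0.0399]), array([-1.0025,  1.001 ,  0.0926,  0.0577])) [ 0.5322 -0.039   0.1403]
```

```bash
python3 -m creep '[0,0,-0.0507,0,0,0,-1,0.01,0,-0.0507,0,0,0,-1,0.03,0,-0.0507,0,0,0,-1,0.037,0,-0.0507,0,0,0,-1,0.037,0,-0.0507,0,0,0,-1,0.037,0,-0.0507,0,0,0,-1,0.037,0,-0.0507,0,0,0,-1,0.037,0,-0.0507,0,0,0,-1]'
python3 - <<'E'
from station import robot
from h import *
c=robot.read_camera("wrist");o=robot.get_obs();print(o['eef_pos'],o['wrist_force'],o['ft_torque'],o['qd'])
c=robot.read_camera("wrist");o=robot.get_obs();print(o['eef_pos'],o['wrist_force'])
s=c["pixels"][...,::-1];cv2.imwrite("pics/c8.png",cv2.resize(s[200:350,200:400],(800,600),interpolation=2))
E
```

```text
clock: 6.15
eef_pos: [0.533, 0.0113, 0.1041]
tool_rot: [[0.002, 1.0, -0.0], [-0.0, -0.0, -1.0], [-1.0, 0.002, 0.0]]
wrist_force: [-0.2, 0.8, -1.1]
width: 0.0443
[0.5329 0.0113 0.104 ] [ 0.0165  0.6981 -1.065 ] [ 0.0362 -0.0489 -0.0316] [ 0.0002  0.0021 -0.0025  0.004   0.0007 -0.002  -0.0018]
[0.5328 0.0113 0.1039] [ 0.8104  0.3276 -1.0534]
```

View pics/c8.png

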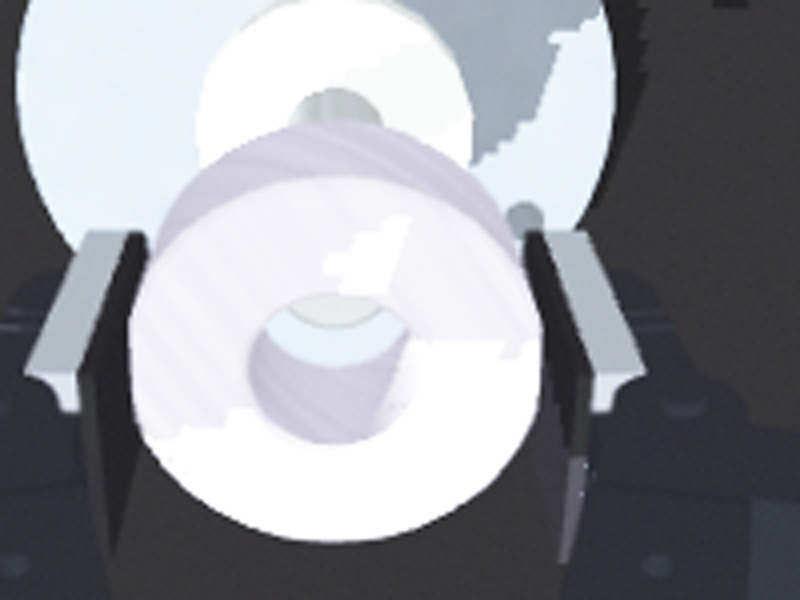

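```bash
python3 -m creep '[0.002,-0.0003,0,0,0,0,-1,0.004,-0.0003,0,0,0,0,-1,0.005,-0.0003,0,0,0,0,-1,0.006,-0.0003,0,0,0,0,-1,0.007,-0.0003,0,0,0,0,-1,0.008,-0.0003,0,0,0,0,-1,0.008,-0.0003,0,0,0,0,-1]'; python3 -c "
from station import robot
o=robot.get_obs();print(o['wrist_force'],o['ft_torque'],o['eef_pos'])"
```

```text
clock: 6.95
eef_pos: [0.5318, 0.0115, 0.0951]
tool_rot: [[-0.0, 1.0, 0.0], [0.0, 0.0, -1.0], [-1.0, -0.0, -0.0]]
wrist_force: [-0.2, -0.8, -1.1]
width: 0.0442
[-0.15721772 -0.7999485  -1.142937  ] [ 0.01238522 -0.012325   -0.0451667 ] [0.53182999 0.01145521 0.09508266]
```

```bash
python3 -m creep '[0.001,0,0,0,0,0,-1,0.002,0,0,0,0,0,-1,0.003,0,0,0,0,0,-1,0.003,0,0,0,0,0,-1]'; python3 -c "
from station import robot
o=robot.get_obs();print(o['wrist_force'],o['ft_torque'],o['eef_pos'])"
```

```text
clock: 7.35
eef_pos: [0.5318, 0.0114, 0.0921]
tool_rot: [[-0.0, 1.0, 0.0], [0.0, 0.0, -1.0], [-1.0, -0.0, -0.0]]
wrist_force: [-0.4, -0.1, -0.2]
width: 0.0446
[-0.37148418 -0.0929616  -0.16171462] [ 0.05918552 -0.02169636  0.02931005] [0.53183742 0.01144134 0.09209535]
```

```bash
python3 -m creep '[0.003,0,0,0,0,0,-1,0.006,0,0,0,0,0,-1,0.01,0,0,0,0,0,-1,0.014,0,0,0,0,0,-1,0.018,0,0,0,0,0,-1,0.018,0,0,0,0,0,-1]'; python3 -c "
from station import robot
o=robot.get_obs();print(o['wrist_force'],o['ft_torque'],o['eef_pos'])"
```

```text
clock: 7.95
eef_pos: [0.5317, 0.0115, 0.0736]
tool_rot: [[-0.001, 1.0, 0.0], [0.0, 0.0, -1.0], [-1.0, -0.001, -0.0]]
wrist_force: [0.3, 0.5, -0.3]
width: 0.0446
[ 0.32451752  0.51657467 -0.33436173] [ 0.06599271 -0.074824   -0.00388163] [0.53172484 0.01147939 0.07356914]
```

```bash
python3 -m creep '[0.004,0,0,0,0,0,-1,0.008,0,0,0,0,0,-1,0.012,0,0,0,0,0,-1,0.016,0,0,0,0,0,-1,0.02,0,0,0,0,0,-1,0.022,0,0,0,0,0,-1,0.024,0,0,0,0,0,-1,0.024,0,0,0,0,0,-1]'
python3 - <<'E'
from station import robot
from h import *
c=robot.read_camera("wrist");o=robot.get_obs();print(o['eef_pos'],o['wrist_force'],o['ft_torque'],o['qd'])
s=c["pixels"][...,::-1];cv2.imwrite("pics/c9.png",cv2.resize(s[150:350,150:420],(800,593),interpolation=2))
E
```

```text
clock: 8.75
eef_pos: [0.5318, 0.0115, 0.05]
tool_rot: [[-0.0, 1.0, 0.0], [0.0, 0.0, -1.0], [-1.0, -0.0, -0.0]]
wrist_force: [0.2, 1.9, -0.4]
width: 0.0445
[0.5319 0.0115 0.0502] [-0.0157  0.1345 -0.2665] [ 0.0163 -0.0095  0.0068] [ 0.0001 -0.0053 -0.0026 -0.0023 -0.0022  0.0012 -0.0004]
```

View pics/c9.png

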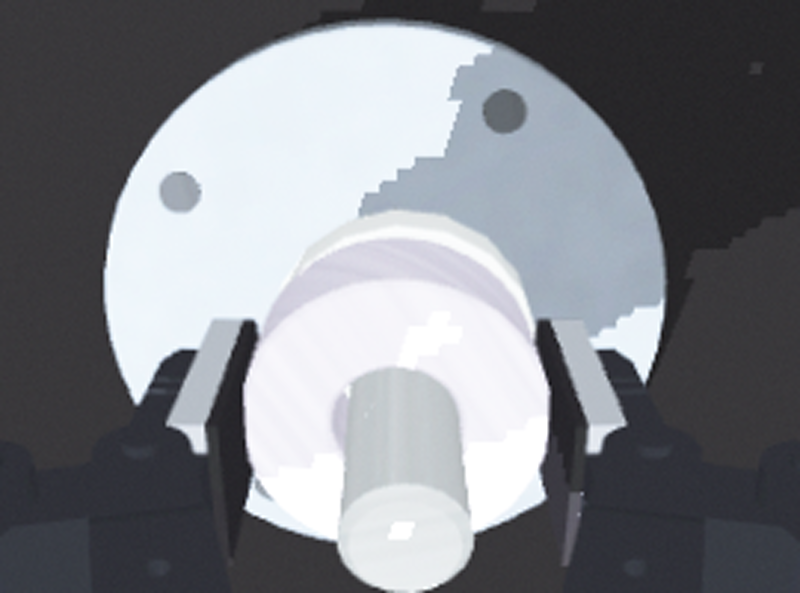

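```bash
python3 -m creep '[0.001,0,0,0,0,0,-1,0.002,0,0,0,0,0,-1,0.003,0,0,0,0,0,-1,0.004,0,0,0,0,0,-1,0.004,0,0,0,0,0,-1]'; python3 -c "
from station import robot
o=robot.get_obs();print(o['wrist_force'],o['ft_torque'],o['eef_pos'])"
```

```text
clock: 9.3
eef_pos: [0.5318, 0.0114, 0.0461]
tool_rot: [[-0.0, 1.0, 0.0], [-0.0, 0.0, -1.0], [-1.0, -0.0, 0.0]]
wrist_force: [-0.8, -0.7, -0.9]
width: 0.0442
[-0.76535395 -0.72900619 -0.92346418] [-0.00376305  0.01578666 -0.03687346] [0.53184075 0.01142114 0.04611217]
```

```bash
python3 -m creep '[0.0005,0,0,0,0,0,-1,0.001,0,0,0,0,0,-1,0.001,0,0,0,0,0,-1]'; python3 -m creep '[0.0005,0,0,0,0,0,-1,0.001,0,0,0,0,0,-1,0.001,0,0,0,0,0,-1]';  python3 -c "
from station import robot
o=robot.get_obs();print(o['wrist_force'],o['ft_torque'],o['eef_pos'])"
```

```text
clock: 9.6
eef_pos: [0.532, 0.0115, 0.0454]
tool_rot: [[0.0, 1.0, 0.0], [-0.0, 0.0, -1.0], [-1.0, 0.0, 0.0]]
wrist_force: [-0.9, 0.4, -0.3]
width: 0.0445
clock: 9.9
eef_pos: [0.5321, 0.0115, 0.045]
tool_rot: [[-0.0, 1.0, 0.0], [-0.0, 0.0, -1.0], [-1.0, -0.0, 0.0]]
wrist_force: [-1.5, -0.1, 5.1]
width: 0.0444
[-1.54082011 -0.07052655  5.06884771] [-0.08880084  0.42231607  0.05671039] [0.53211964 0.01146848 0.04500041]
```

```bash
python3 -m creep '[-0.0007,0,0,0,0,0,-1,-0.0007,0,0,0,0,0,0.3,-0.0007,0,0,0,0,0,0.5,-0.0007,0,0,0,0,0,0.5,-0.0007,0,0,0,0,0,0.5]';  python3 - <<'E'
from station import robot
from h import *
c=robot.read_camera("wrist");o=robot.get_obs();print(o['eef_pos'],o['wrist_force'],o['width'])
s=c["pixels"][...,::-1];cv2.imwrite("pics/c10.png",cv2.resize(s[150:350,150:420],(800,593),interpolation=2))
E
```

```text
clock: 10.4
eef_pos: [0.532, 0.0115, 0.0449]
tool_rot: [[-0.0, 1.0, 0.0], [0.0, 0.0, -1.0], [-1.0, -0.0, -0.0]]
wrist_force: [0.8, 0.3, 1.2]
width: 0.0636
[0.532  0.0115 0.0449] [-0.6108 -0.4679  0.5017] 0.06429318398595497
```

View pics/c10.png

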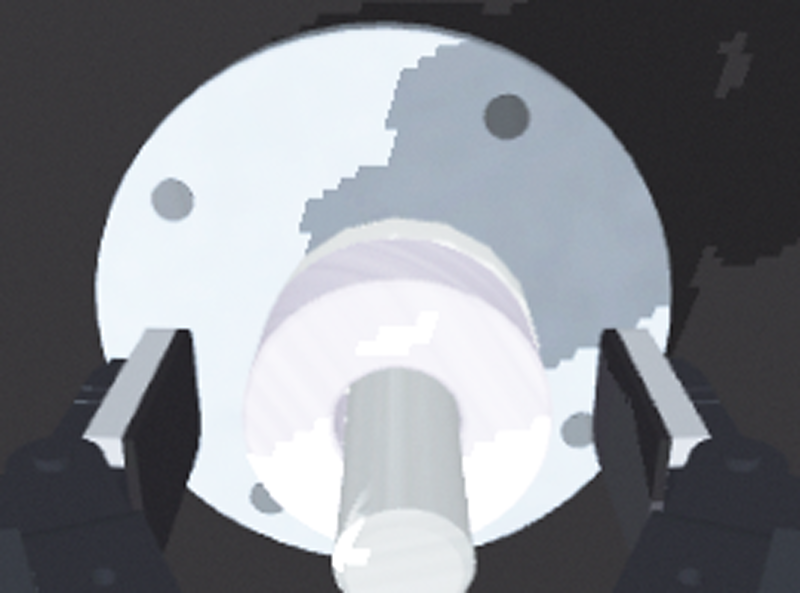

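The thick ring is seated and released. Next is the medium ring.

```bash
python3 -m creep '[-0.05,0,0,0,0,0,0.5,-0.1,0,0,0,0,0,0.5,-0.1,-0.02,-0.045,0,0,0,0.5,-0.1,-0.04,-0.09,0,0,0,0.5,-0.1,-0.06,-0.135,0,0,0,0.5,-0.1,-0.08,-0.18,0,0,0,0.5,-0.1,-0.095,-0.22,0,0,0,0.5,-0.09,-0.109,-0.2535,0,0,0,0.5,-0.07,-0.109,-0.2535,0,0,0,0.5,-0.06,-0.109,-0.2535,0,0,0,0.5]';python3 -m creep '[0,0,0,0,0,0,0.5,0,0,0,0,0,0,0.5,0,0,0,0,0,0,0.5,0,0,0,0,0,0,0.5]'
python3 - <<'E'
from station import robot
from h import *
c=robot.read_camera("wrist");o=robot.get_obs();print(o['eef_pos'],o['wrist_force'],o['width'])
s=c["pixels"][...,::-1];cv2.imwrite("pics/c11.png",cv2.resize(s[150:350,150:420],(800,593),interpolation=2))
E
```

```text
clock: 11.45
eef_pos: [0.4214, 0.2659, 0.1039]
tool_rot: [[-0.001, 1.0, 0.004], [-0.001, 0.004, -1.0], [-1.0, -0.001, 0.001]]
wrist_force: [0.5, -1.0, -0.5]
width: 0.0645
clock: 11.85
eef_pos: [0.4241, 0.2645, 0.1057]
tool_rot: [[0.002, 1.0, -0.002], [0.0, -0.002, -1.0], [-1.0, 0.002, -0.0]]
wrist_force: [0.5, 0.5, 0.2]
width: 0.0641
[0.4239 0.2646 0.1057] [ 0.0783 -0.2786 -1.2858] 0.06412114271988613
```

View pics/c11.png

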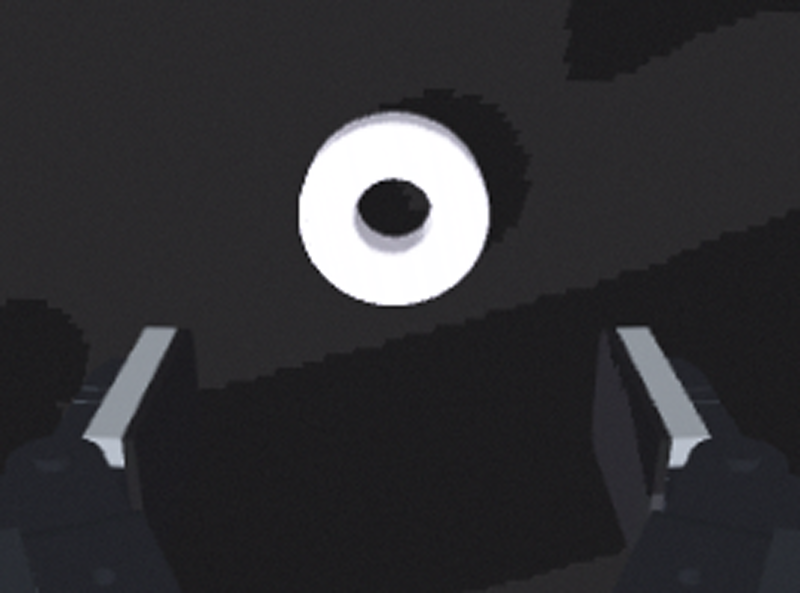

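Run:
```python
from station import robot
from h import *
c=robot.read_camera("wrist");o=robot.get_obs()
k=270/800
print(o['eef_pos'],wfit(c,.014,.023,(150+299*k-.5,150+490*k-.5,150+121*k-.5,150+305*k-.5)))
```

```text
[0.4237 0.2647 0.1056] (array([0.4228, 0.2655]), array([ 0.0288, -0.0286,  0.2758, -0.312 ]))
```

```bash
python3 -m creep '[0.04,-0.0006,-0.0008,0,0,0,0.5,0.07,-0.0006,-0.0008,0,0,0,0.5,0.085,-0.0006,-0.0008,0,0,0,0.5,0.0895,-0.0006,-0.0008,0,0,0,0.5,0.0895,-0.0006,-0.0008,0,0,0,0.5,0.0895,-0.0006,-0.0008,0,0,0,0.5]';python3 -m creep '[0.001,0,0,0,0,0,-1,0.001,0,0,0,0,0,-1,0.001,0,0,0,0,0,-1,0.001,0,0,0,0,0,-1,0.001,0,0,0,0,0,-1]'
python3 - <<'E'
from station import robot
from h import *
c=robot.read_camera("wrist");o=robot.get_obs();print(o['eef_pos'],o['wrist_force'],o['width'])
s=c["pixels"][...,::-1];cv2.imwrite("pics/c12.png",cv2.resize(s[150:350,150:420],(800,593),interpolation=2))
E
```

```text
clock: 12.55
eef_pos: [0.4235, 0.2666, 0.0167]
tool_rot: [[0.002, 1.0, 0.0], [0.001, 0.0, -1.0], [-1.0, 0.002, -0.001]]
wrist_force: [-0.2, -0.4, -0.0]
width: 0.0645
clock: 13.05
eef_pos: [0.4236, 0.2665, 0.0163]
tool_rot: [[0.003, 1.0, 0.0], [0.001, 0.0, -1.0], [-1.0, 0.003, -0.001]]
wrist_force: [-0.5, -1.1, 5.8]
width: 0.0435
[0.4236 0.2665 0.0163] [-1.3618 -1.2655  6.5087] 0.04400280559284561
```

View pics/c12.png

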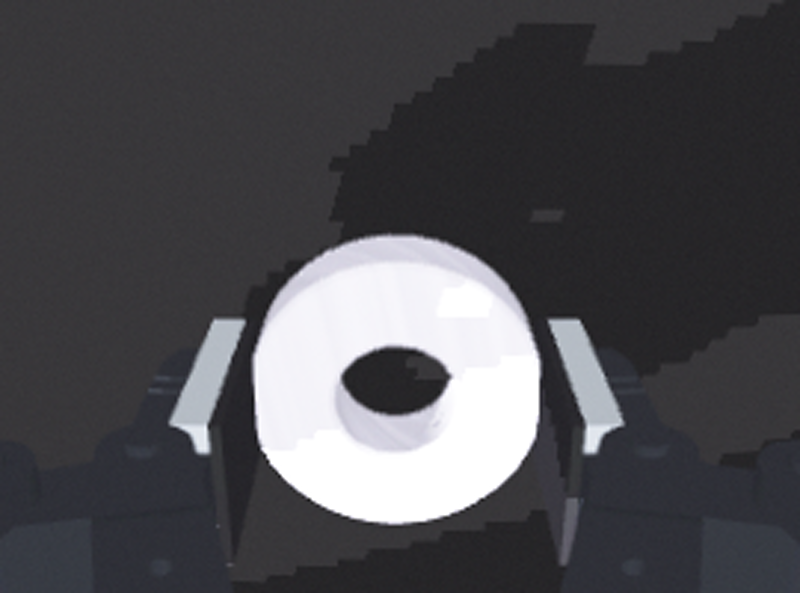

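```bash
python3 -m creep '[-0.04,0,0,0,0,0,-1,-0.09,0,0,0,0,0,-1,-0.126,0.015,0.035,0,0,0,-1,-0.126,0.035,0.08,0,0,0,-1,-0.126,0.055,0.125,0,0,0,-1,-0.126,0.075,0.17,0,0,0,-1,-0.126,0.095,0.215,0,0,0,-1,-0.126,0.106,0.26,0,0,0,-1,-0.126,0.109,0.29,0,0,0,-1,-0.126,0.109,0.3037,0,0,0,-1]';python3 -m creep '[0,0,0,0,0,0,-1,0,0,0,0,0,0,-1,0,0,0,0,0,0,-1,0,0,0,0,0,0,-1]'
python3 - <<'E'
from station import robot
from h import *
import pickle
o=robot.get_obs();print(o['eef_pos'],o['tool_rot'],o['wrist_force'],o['width'])
c=robot.read_camera("wrist");o=robot.get_obs();pickle.dump((c,o),open('w13.pkl','wb'))
s=c["pixels"][...,::-1];cv2.imwrite("pics/c13.png",cv2.resize(s[120:320,200:400],(800,800)[:2],interpolation=2)[:600])
cv2.imwrite("pics/c13b.png",cv2.resize(s[200:350,200:400],(800,600),interpolation=2))
E
```

```text
clock: 14.1
eef_pos: [0.5318, -0.0427, 0.141]
tool_rot: [[0.001, 1.0, -0.006], [-0.002, -0.006, -1.0], [-1.0, 0.001, 0.002]]
wrist_force: [0.7, -0.4, -0.9]
width: 0.0438
clock: 14.5
eef_pos: [0.5313, -0.0352, 0.1406]
tool_rot: [[0.0, 1.0, 0.004], [0.001, 0.004, -1.0], [-1.0, 0.0, -0.001]]
wrist_force: [-0.4, 0.7, 0.0]
width: 0.0435
[ 0.5313 -0.0352  0.1406] [[ 0.0002  1.      0.0044]
 [ 0.0008  0.0044 -1.    ]
 [-1.      0.0002 -0.0008]] [-0.3504  0.7121  0.0044] 0.043545447459585086
```

View pics/c13.png

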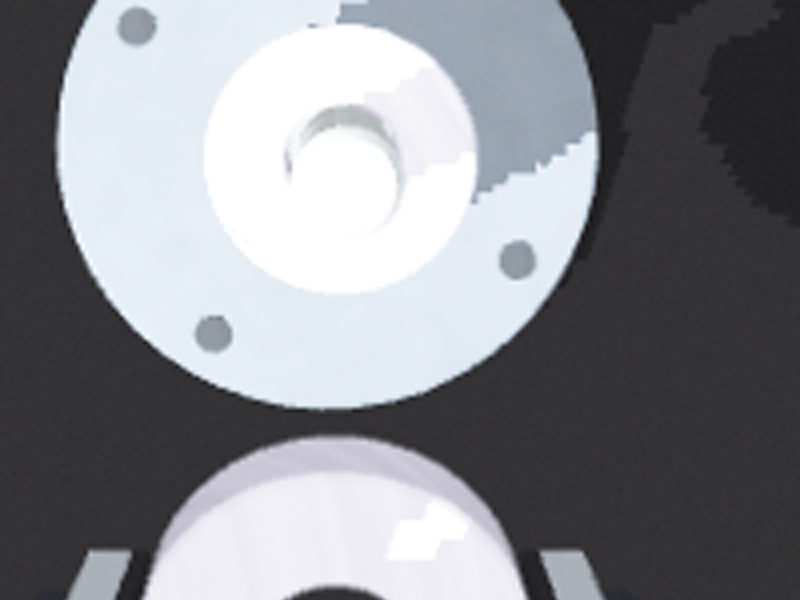

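View pics/c13b.png

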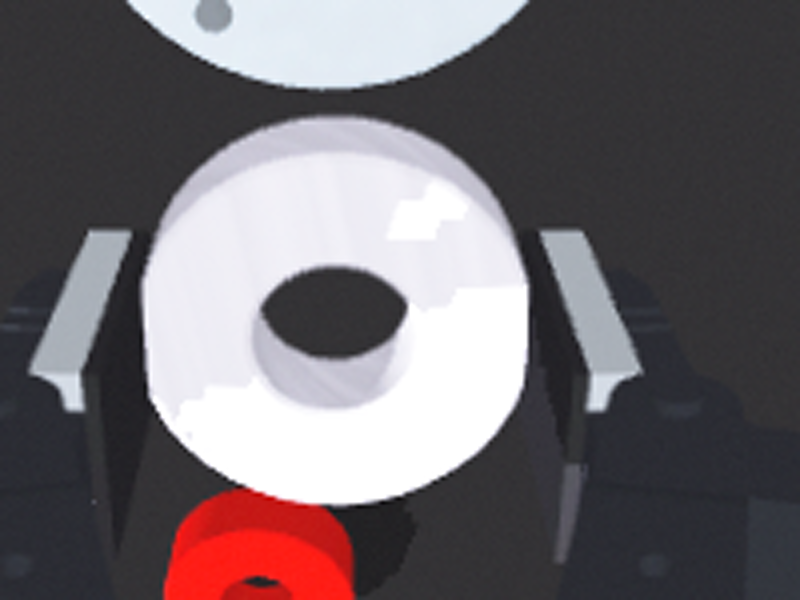

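Run:
```python
import pickle
from h import *
c,o=pickle.load(open('w13.pkl','rb'))
for z in (.1383,.1400): print('ring',wfit(c,z,.023,(200+142/4-.5,200+528/4-.5,200+151/4-.5,200+505/4-.5)),o['eef_pos'])
s=c["pixels"][...,::-1].astype(float)
a=np.clip((s-200)*255/55,0,255).astype(np.uint8)
cv2.imwrite("pics/c14.png",cv2.resize(a[135:195,250:320],(700,600),interpolation=cv2.INTER_NEAREST))
```

```text
ring (array([ 0.5306, -0.0363]), array([-1.809 ,  1.8068,  0.3935, -0.2273])) [ 0.5313 -0.0357  0.1406]
ring (array([ 0.5306, -0.0355]), array([-2.4415,  2.4379, -0.0252,  0.4408])) [ 0.5313 -0.0357  0.1406]
```

View pics/c14.png

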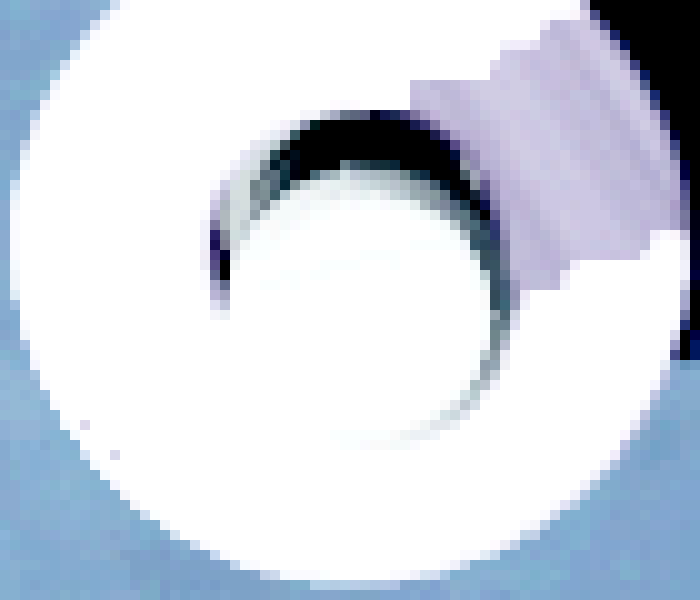

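Run:
```python
import pickle
from h import *
c,o=pickle.load(open('w13.pkl','rb'))
print(wfit(c,.0835,.0083,(None,300.7,150.5,179.3)),np.array(c['cam_to_world'])[:3,:3])
c,o=pickle.load(open('w6.pkl','rb'));print(np.array(c['cam_to_world'])[:3,:3])
from station import robot
print(robot.get_obs()['eef_pos'])
```

```text
(array([0.532 , 0.0111]), array([-0.0001,  0.1676, -0.1714])) [[ 1.      0.0057  0.0007]
 [ 0.0057 -0.9608 -0.2773]
 [-0.0009  0.2773 -0.9608]]
[[ 1.      0.0011 -0.0008]
 [ 0.0009 -0.9607 -0.2777]
 [-0.0011  0.2777 -0.9607]]
[ 0.5313 -0.0357  0.1406]
```

```bash
python3 -m creep '[0,0.0008,-0.02,0,0,0,-1,0,0.0008,-0.04,0,0,0,-1,0.01,0.0008,-0.0493,0,0,0,-1,0.025,0.0008,-0.0493,0,0,0,-1,0.034,0.0008,-0.0493,0,0,0,-1,0.034,0.0008,-0.0493,0,0,0,-1,0.034,0.0008,-0.0493,0,0,0,-1,0.034,0.0008,-0.0493,0,0,0,-1,0.034,0.0008,-0.0493,0,0,0,-1]'
python3 - <<'E'
from station import robot
from h import *
c=robot.read_camera("wrist");o=robot.get_obs();print(o['eef_pos'],o['wrist_force'],o['ft_torque'],o['qd'])
s=c["pixels"][...,::-1];cv2.imwrite("pics/c15.png",cv2.resize(s[200:350,200:400],(800,600),interpolation=2))
E
```

```text
clock: 15.45
eef_pos: [0.5327, 0.0109, 0.107]
tool_rot: [[0.001, 1.0, -0.001], [-0.0, -0.001, -1.0], [-1.0, 0.001, 0.0]]
wrist_force: [-0.7, 0.2, -0.6]
width: 0.044
[0.5327 0.011  0.107 ] [-0.1197 -0.4344 -0.2297] [-0.0178  0.0271  0.065 ] [-0.0016 -0.     -0.0012  0.0016  0.0002  0.0014  0.0008]
```

View pics/c15.png

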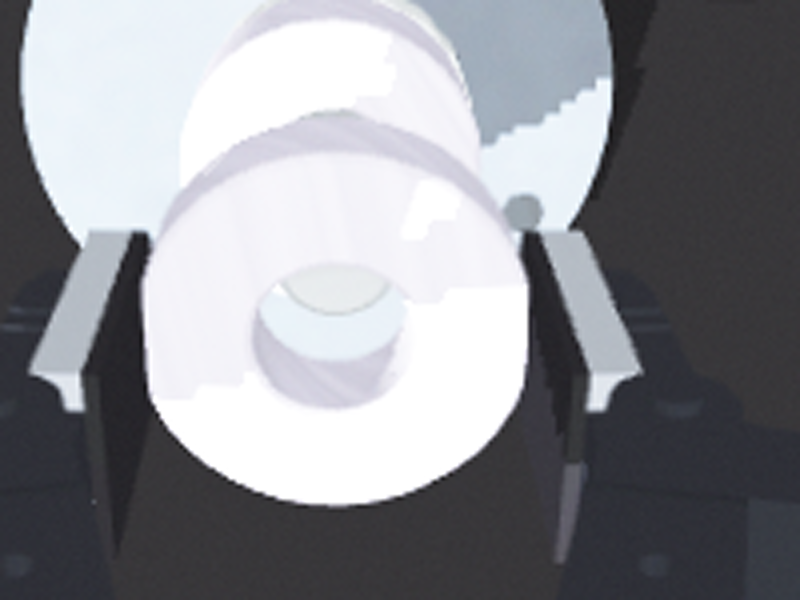

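```bash
python3 -m creep '[0.002,-0.0003,-0.0003,0,0,0,-1,0.004,-0.0003,-0.0003,0,0,0,-1,0.005,-0.0003,-0.0003,0,0,0,-1,0.006,-0.0003,-0.0003,0,0,0,-1,0.007,-0.0003,-0.0003,0,0,0,-1,0.008,-0.0003,-0.0003,0,0,0,-1,0.008,-0.0003,-0.0003,0,0,0,-1]'; python3 -m creep '[0.001,0,0,0,0,0,-1,0.002,0,0,0,0,0,-1,0.002,0,0,0,0,0,-1]'; python3 -m creep '[0.001,0,0,0,0,0,-1,0.002,0,0,0,0,0,-1,0.003,0,0,0,0,0,-1,0.003,0,0,0,0,0,-1]'
```

```text
clock: 16.2
eef_pos: [0.5318, 0.0117, 0.0983]
tool_rot: [[-0.0, 1.0, 0.0], [0.0, 0.0, -1.0], [-1.0, -0.0, -0.0]]
wrist_force: [0.1, -0.7, -0.0]
width: 0.0441
clock: 16.5
eef_pos: [0.5318, 0.0116, 0.0963]
tool_rot: [[-0.0, 1.0, -0.0], [0.0, -0.0, -1.0], [-1.0, -0.0, -0.0]]
wrist_force: [0.2, -0.0, -0.3]
width: 0.0438
clock: 16.9
eef_pos: [0.5318, 0.0116, 0.0933]
tool_rot: [[-0.0, 1.0, 0.0], [0.0, 0.0, -1.0], [-1.0, -0.0, -0.0]]
wrist_force: [-0.9, 0.1, 0.3]
width: 0.0436
```

```bash
python3 -m creep '[0.003,0,0,0,0,0,-1,0.006,0,0,0,0,0,-1,0.01,0,0,0,0,0,-1,0.014,0,0,0,0,0,-1,0.018,0,0,0,0,0,-1,0.021,0,0,0,0,0,-1,0.021,0,0,0,0,0,-1]'; python3 -m creep '[0.001,0,0,0,0,0,-1,0.002,0,0,0,0,0,-1,0.003,0,0,0,0,0,-1,0.003,0,0,0,0,0,-1]'
```

```text
clock: 17.6
eef_pos: [0.5317, 0.0117, 0.0719]
tool_rot: [[-0.0, 1.0, 0.0], [0.0, 0.0, -1.0], [-1.0, -0.0, -0.0]]
wrist_force: [-0.3, -0.1, -1.4]
width: 0.0436
clock: 18.0
eef_pos: [0.5318, 0.0116, 0.0694]
tool_rot: [[-0.0, 1.0, 0.0], [-0.0, 0.0, -1.0], [-1.0, -0.0, 0.0]]
wrist_force: [0.2, -0.3, 0.4]
width: 0.0436
```

Run:
```python
from station import robot
from h import *
c=robot.read_camera("wrist");o=robot.get_obs();print(o['eef_pos'],o['wrist_force'],o['ft_torque'])
s=c["pixels"][...,::-1];cv2.imwrite("pics/c16.png",cv2.resize(s[150:350,150:420],(800,593),interpolation=2))
```

```text
[0.5319 0.0116 0.0695] [-0.4986 -0.2533  0.1757] [ 0.0197 -0.0365  0.0459]
```

View pics/c16.png

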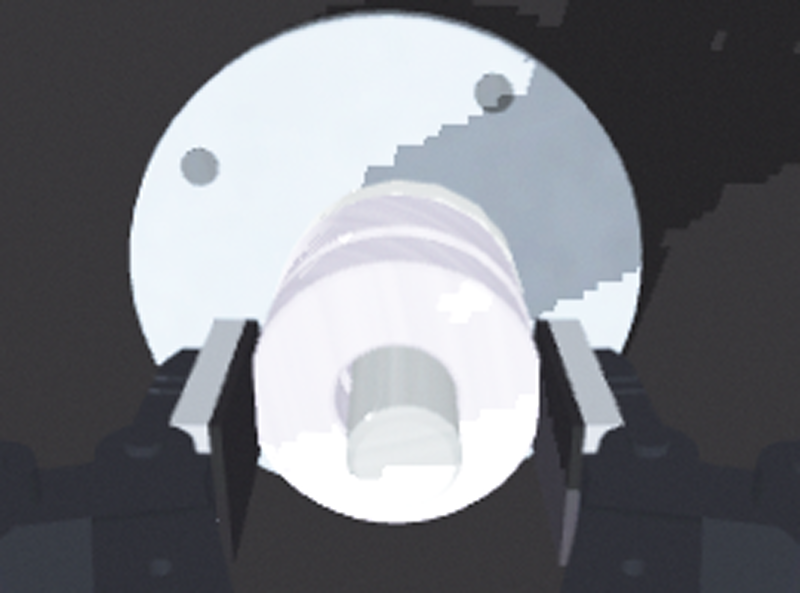

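```bash
python3 -m creep '[0.0005,0,0,0,0,0,-1,0.001,0,0,0,0,0,-1,0.001,0,0,0,0,0,-1]'; python3 -m creep '[0.0005,0,0,0,0,0,-1,0.001,0,0,0,0,0,-1,0.001,0,0,0,0,0,-1]'
```

```text
clock: 18.35
eef_pos: [0.5318, 0.0116, 0.0684]
tool_rot: [[-0.0, 1.0, -0.0], [0.0, -0.0, -1.0], [-1.0, -0.0, -0.0]]
wrist_force: [-0.1, -0.2, -1.0]
width: 0.0437
clock: 18.65
eef_pos: [0.5318, 0.0116, 0.0674]
tool_rot: [[-0.0, 1.0, 0.0], [0.0, 0.0, -1.0], [-1.0, -0.0, -0.0]]
wrist_force: [-0.5, -0.3, -0.8]
width: 0.0436
```

```bash
python3 -m creep '[0.0005,0,0,0,0,0,-1,0.0008,0,0,0,0,0,-1,0.0008,0,0,0,0,0,-1]'
```

```text
clock: 18.95
eef_pos: [0.5321, 0.0117, 0.067]
tool_rot: [[0.0, 1.0, 0.0], [-0.0, 0.0, -1.0], [-1.0, 0.0, 0.0]]
wrist_force: [-0.4, -1.0, 2.0]
width: 0.0436
```

```bash
python3 -m creep '[0.0002,0,0,0,0,0,-1,0,0,0,0,0,0,0.3,0,0,0,0,0,0,0.5,0,0,0,0,0,0,0.5,0,0,0,0,0,0,0.5]';  python3 - <<'E'
from station import robot
from h import *
c=robot.read_camera("wrist");o=robot.get_obs();print(o['eef_pos'],o['wrist_force'],o['width'])
s=c["pixels"][...,::-1];cv2.imwrite("pics/c17.png",cv2.resize(s[150:350,150:420],(800,593),interpolation=2))
E
```

```text
clock: 19.45
eef_pos: [0.5318, 0.0116, 0.0665]
tool_rot: [[-0.0, 1.0, 0.0], [0.0, 0.0, -1.0], [-1.0, -0.0, -0.0]]
wrist_force: [0.4, -0.8, 1.0]
width: 0.0638
[0.5318 0.0116 0.0665] [-0.4741 -0.5286 -0.3654] 0.06400864584420417
```

View pics/c17.png

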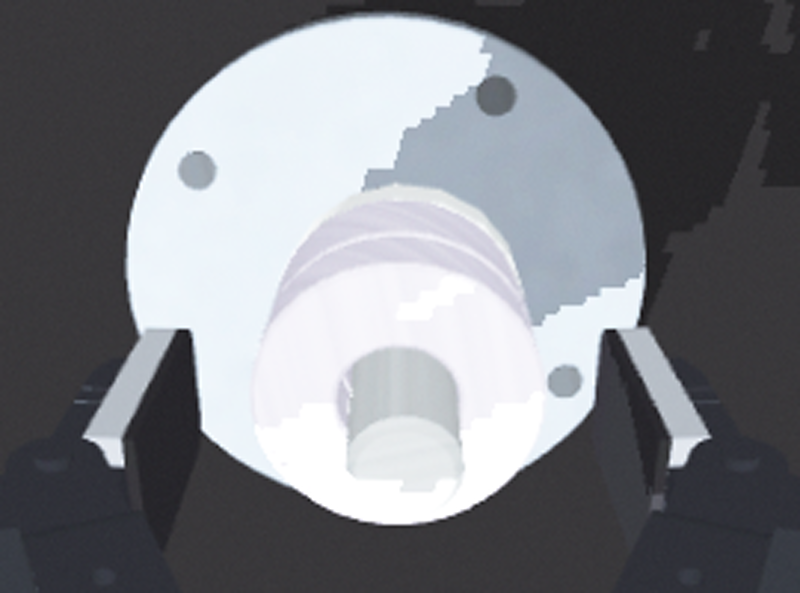

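```bash
python3 -m creep '[-0.04,0,0,0,0,0,0.5,-0.08,0,0,0,0,0,0.5,-0.08,0.016,-0.045,0,0,0,0.5,-0.08,0.032,-0.09,0,0,0,0.5,-0.08,0.05,-0.135,0,0,0,0.5,-0.08,0.066,-0.175,0,0,0,0.5,-0.07,0.082,-0.21,0,0,0,0.5,-0.06,0.082,-0.219,0,0,0,0.5,-0.04,0.082,-0.219,0,0,0,0.5,-0.035,0.082,-0.219,0,0,0,0.5]';python3 -m creep '[0,0,0,0,0,0,0.5,0,0,0,0,0,0,0.5,0,0,0,0,0,0,0.5,0,0,0,0,0,0,0.5]'
python3 - <<'E'
from station import robot
from h import *
T=robot.read_camera("top")
print('jar',onz(T,213,155,.065),'blk',onz(T,171,176,.008))
c=robot.read_camera("wrist");o=robot.get_obs();print(o['eef_pos'],o['wrist_force'],o['width'])
s=c["pixels"][...,::-1];cv2.imwrite("pics/c18.png",cv2.resize(s[150:350,150:420],(800,593),interpolation=2));cv2.imwrite("pics/w18.png",s)
E
```

```text
clock: 20.5
eef_pos: [0.6116, 0.2296, 0.0986]
tool_rot: [[-0.005, 1.0, 0.001], [-0.003, 0.001, -1.0], [-1.0, -0.005, 0.003]]
wrist_force: [-0.9, -0.4, -0.7]
width: 0.0639
clock: 20.9
eef_pos: [0.6146, 0.2304, 0.1029]
tool_rot: [[0.002, 1.0, -0.001], [0.0, -0.001, -1.0], [-1.0, 0.002, -0.0]]
wrist_force: [-1.0, 0.2, 0.3]
width: 0.0642
jar [0.7272 0.137  0.065 ] blk [0.7046 0.2461 0.008 ]
[0.6144 0.2305 0.1025] [-0.858   0.2135 -0.5304] 0.06402157375392444
```

View pics/c18.png

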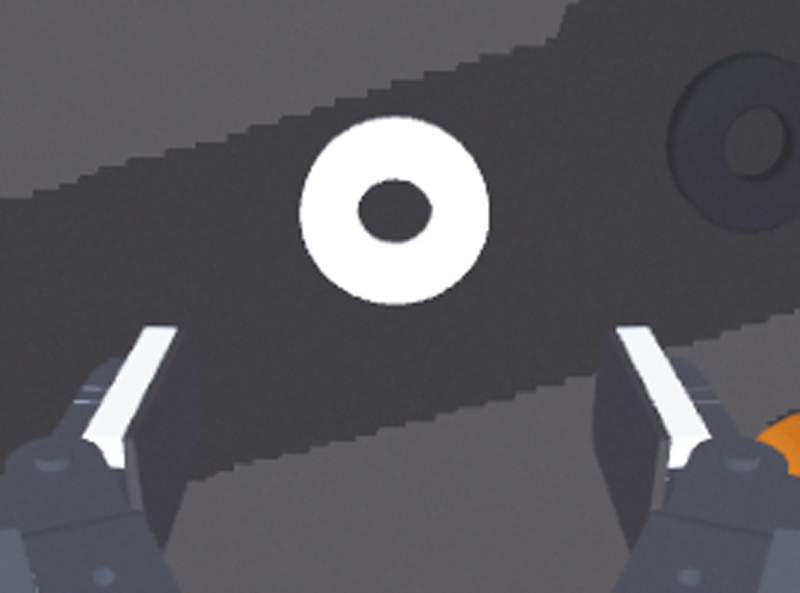

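View pics/w18.png

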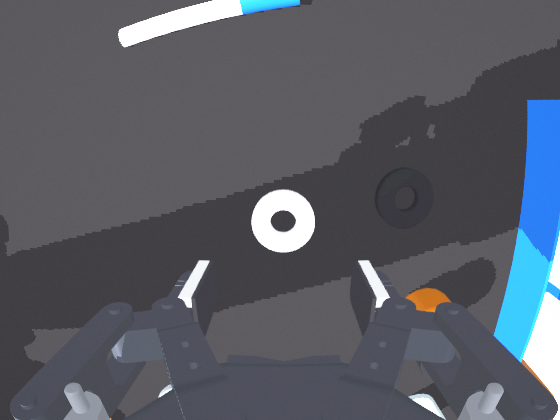

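Run:
```python
from station import robot
from h import *
c=robot.read_camera("wrist");o=robot.get_obs()
k=270/800
print(o['eef_pos'],wfit(c,.008,.023,(150+300*k-.5,150+490*k-.5,150+117*k-.5,150+304*k-.5)))
```

```text
[0.6143 0.2306 0.1023] (array([0.6134, 0.2313]), array([ 0.2426, -0.242 ,  1.0672, -1.2126]))
```

```bash
python3 -m creep '[0.04,-0.0006,-0.0007,0,0,0,0.5,0.07,-0.0006,-0.0007,0,0,0,0.5,0.08,-0.0006,-0.0007,0,0,0,0.5,0.0865,-0.0006,-0.0007,0,0,0,0.5,0.0865,-0.0006,-0.0007,0,0,0,0.5,0.0865,-0.0006,-0.0007,0,0,0,0.5,0.0865,-0.0006,-0.0007,0,0,0,0.5,0.0865,-0.0006,-0.0007,0,0,0,0.5]';python3 -m creep '[0,0,0,0,0,0,-1,0,0,0,0,0,0,-1,0,0,0,0,0,0,-1,0,0,0,0,0,0,-1]'
python3 - <<'E'
from station import robot
from h import *
c=robot.read_camera("wrist");o=robot.get_obs();print(o['eef_pos'],o['wrist_force'],o['width'])
s=c["pixels"][...,::-1];cv2.imwrite("pics/c19.png",cv2.resize(s[150:350,150:420],(800,593),interpolation=2))
E
```

```text
clock: 21.85
eef_pos: [0.6143, 0.2318, 0.0166]
tool_rot: [[0.002, 1.0, -0.0], [0.001, -0.0, -1.0], [-1.0, 0.002, -0.001]]
wrist_force: [0.3, 0.5, 0.2]
width: 0.0642
clock: 22.25
eef_pos: [0.6141, 0.2317, 0.0166]
tool_rot: [[0.002, 1.0, -0.0], [0.0, -0.0, -1.0], [-1.0, 0.002, -0.0]]
wrist_force: [-1.6, -1.2, 5.9]
width: 0.0423
[0.6141 0.2317 0.0166] [-0.9034 -1.4023  5.9754] 0.04279959527188243
```

View pics/c19.png

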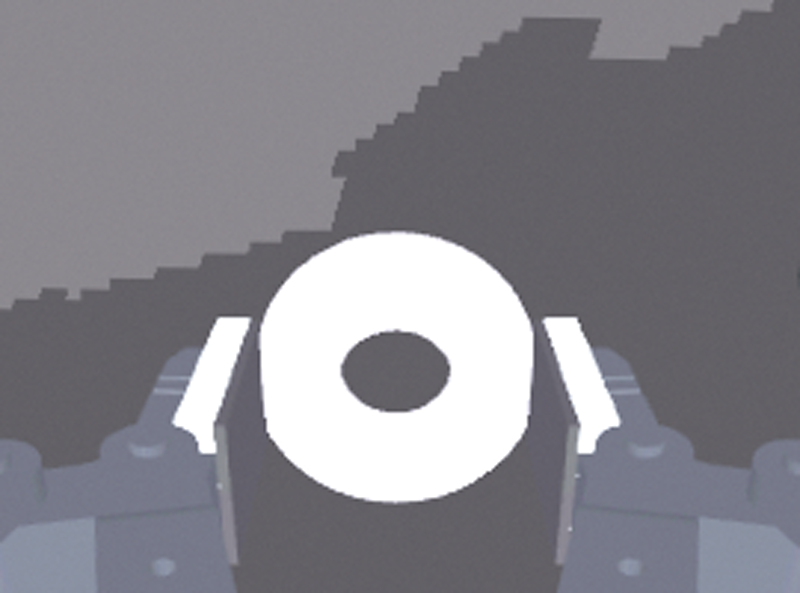

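```bash
python3 -m creep '[-0.005,0,0,0,0,0,-1,-0.015,0,0,0,0,0,-1,-0.03,0,0,0,0,0,-1,-0.05,0,0,0,0,0,-1,-0.05,0,0,0,0,0,-1]'
python3 - <<'E'
from station import robot
from h import *
c=robot.read_camera("wrist");o=robot.get_obs();print(o['eef_pos'],o['wrist_force'],o['width'])
s=c["pixels"][...,::-1];cv2.imwrite("pics/c20.png",cv2.resize(s[150:350,150:420],(800,593),interpolation=2))
E
```

```text
clock: 22.8
eef_pos: [0.6161, 0.2329, 0.0695]
tool_rot: [[0.007, 1.0, -0.0], [0.003, -0.0, -1.0], [-1.0, 0.007, -0.003]]
wrist_force: [0.2, 1.2, 0.8]
width: 0.0424
[0.6151 0.2323 0.0678] [-0.8209 -0.1706  0.4812] 0.042753811471524114
```

View pics/c20.png

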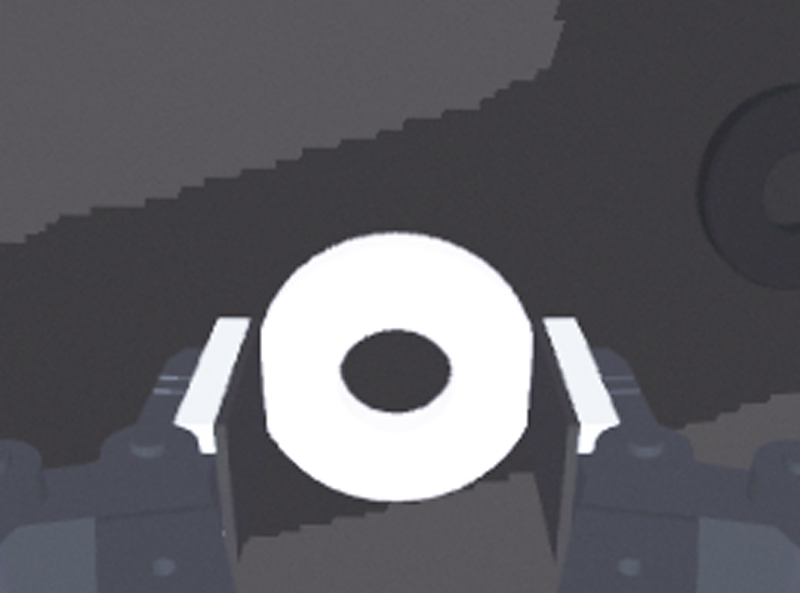

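```bash
python3 -m creep '[-0.04,0,0,0,0,0,-1,-0.075,-0.01,0.03,0,0,0,-1,-0.075,-0.025,0.075,0,0,0,-1,-0.075,-0.04,0.12,0,0,0,-1,-0.075,-0.055,0.165,0,0,0,-1,-0.075,-0.07,0.205,0,0,0,-1,-0.075,-0.0814,0.23,0,0,0,-1,-0.075,-0.0814,0.255,0,0,0,-1,-0.075,-0.0814,0.2703,0,0,0,-1,-0.075,-0.0814,0.2703,0,0,0,-1]';python3 -m creep '[0,0,0,0,0,0,-1,0,0,0,0,0,0,-1,0,0,0,0,0,0,-1,0,0,0,0,0,0,-1,0,0,0,0,0,0,-1]'
python3 - <<'E'
from station import robot
from h import *
import pickle
c=robot.read_camera("wrist");o=robot.get_obs();pickle.dump((c,o),open('w21.pkl','wb'))
print(o['eef_pos'],o['tool_rot'],o['wrist_force'],o['width'])
s=c["pixels"][...,::-1]
cv2.imwrite("pics/c21b.png",cv2.resize(np.clip((s[200:350,200:400].astype(float)-100)*1.6,0,255).astype(np.uint8),(800,600),interpolation=2))
E
```

```text
clock: 23.85
eef_pos: [0.531, -0.0427, 0.1394]
tool_rot: [[-0.002, 1.0, -0.006], [-0.002, -0.006, -1.0], [-1.0, -0.002, 0.002]]
wrist_force: [-0.1, -0.4, -0.2]
width: 0.0426
clock: 24.35
eef_pos: [0.532, -0.0382, 0.1402]
tool_rot: [[0.0, 1.0, 0.001], [0.0, 0.001, -1.0], [-1.0, 0.0, -0.0]]
wrist_force: [1.5, 0.0, 0.5]
width: 0.0424
[ 0.5319 -0.0384  0.1402] [[ 0.      1.      0.001 ]
 [ 0.0002  0.001  -1.    ]
 [-1.      0.     -0.0002]] [-0.0098  0.3877  0.1016] 0.042629582093161374
```

View pics/c21b.png

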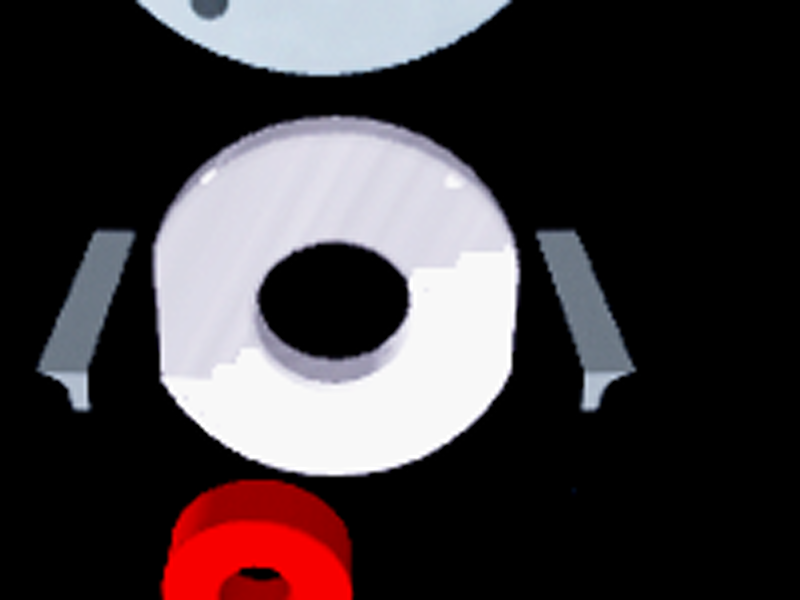

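Run:
```python
import pickle
from h import *
c,o=pickle.load(open('w21.pkl','rb'))
u=lambda a,b,t,d:tuple(None if v is None else 200+v/4-.5 for v in(a,b,t,d))
print(wfit(c,.1316,.023,u(None,None,133,476)),wfit(c,.1316,.0095,u(256,410,242,382)),wfit(c,.1316,.023,u(160,512,133,476)),o['eef_pos'])
c,o=pickle.load(open('w13.pkl','rb'))
print(wfit(c,.1383,.0095,u(250,412,266,410)),o['eef_pos'])
```

```text
(array([ 0.532 , -0.0392]), array([ 0.0846, -0.1106])) (array([ 0.5311, -0.039 ]), array([-0.7744,  0.7735, -0.1795,  0.2459])) (array([ 0.5314, -0.0394]), array([-4.2108,  4.2056,  0.3919,  0.1243])) [ 0.5319 -0.0384  0.1402]
(array([ 0.5302, -0.0362]), array([-0.5326,  0.5318, -0.1466,  0.199 ])) [ 0.5313 -0.0357  0.1406]
```

```bash
python3 -m creep '[0,0.0002,-0.02,0,0,0,-1,0,0.0002,-0.04,0,0,0,-1,0.01,0.0002,-0.0507,0,0,0,-1,0.025,0.0002,-0.0507,0,0,0,-1,0.033,0.0002,-0.0507,0,0,0,-1,0.033,0.0002,-0.0507,0,0,0,-1,0.033,0.0002,-0.0507,0,0,0,-1,0.033,0.0002,-0.0507,0,0,0,-1,0.033,0.0002,-0.0507,0,0,0,-1]'
python3 - <<'E'
from station import robot
from h import *
c=robot.read_camera("wrist");o=robot.get_obs();print(o['eef_pos'],o['wrist_force'],o['ft_torque'],o['qd'])
s=c["pixels"][...,::-1];cv2.imwrite("pics/c22.png",cv2.resize(s[200:350,200:400],(800,600),interpolation=2))
E
```

```text
clock: 25.3
eef_pos: [0.5326, 0.0113, 0.1077]
tool_rot: [[0.001, 1.0, -0.001], [-0.0, -0.001, -1.0], [-1.0, 0.001, 0.0]]
wrist_force: [-0.2, -0.9, -0.6]
width: 0.0423
[0.5326 0.0114 0.1077] [ 0.0549 -0.8702  0.2716] [-0.046   0.0063  0.0328] [-0.002   0.0005 -0.0025  0.0016 -0.0007  0.0016 -0.0007]
```

View pics/c22.png

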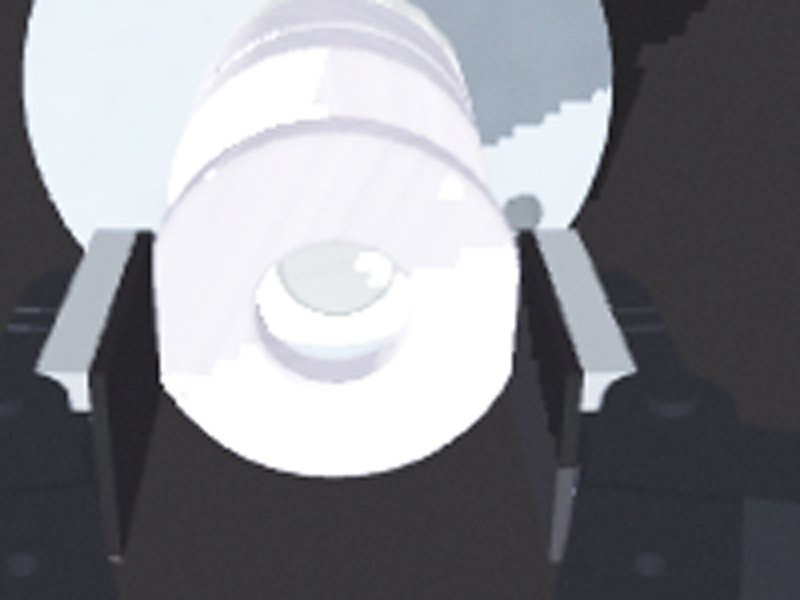

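```bash
python3 -m creep '[0.002,-0.0003,0,0,0,0,-1,0.004,-0.0003,0,0,0,0,-1,0.005,-0.0003,0,0,0,0,-1,0.006,-0.0003,0,0,0,0,-1,0.007,-0.0003,0,0,0,0,-1,0.008,-0.0003,0,0,0,0,-1,0.008,-0.0003,0,0,0,0,-1]'; python3 -m creep '[0.001,0,0,0,0,0,-1,0.002,0,0,0,0,0,-1,0.002,0,0,0,0,0,-1]'; python3 -m creep '[0.001,0,0,0,0,0,-1,0.002,0,0,0,0,0,-1,0.003,0,0,0,0,0,-1,0.003,0,0,0,0,0,-1]'
```

```text
clock: 26.05
eef_pos: [0.5318, 0.0118, 0.099]
tool_rot: [[-0.0, 1.0, 0.0], [0.0, 0.0, -1.0], [-1.0, -0.0, -0.0]]
wrist_force: [0.3, -0.3, 0.3]
width: 0.042
clock: 26.35
eef_pos: [0.5317, 0.0117, 0.097]
tool_rot: [[-0.0, 1.0, 0.0], [0.0, 0.0, -1.0], [-1.0, -0.0, -0.0]]
wrist_force: [-0.6, -0.9, -0.2]
width: 0.0427
clock: 26.75
eef_pos: [0.5317, 0.0117, 0.094]
tool_rot: [[-0.0, 1.0, 0.0], [0.0, 0.0, -1.0], [-1.0, -0.0, -0.0]]
wrist_force: [-0.2, -0.3, -0.6]
width: 0.0427
```

```bash
python3 -m creep '[0.003,0,0,0,0,0,-1,0.006,0,0,0,0,0,-1,0.009,0,0,0,0,0,-1,0.01,0,0,0,0,0,-1,0.011,0,0,0,0,0,-1,0.011,0,0,0,0,0,-1]'; python3 -m creep '[0.0005,0,0,0,0,0,-1,0.001,0,0,0,0,0,-1,0.001,0,0,0,0,0,-1]'
```

```text
clock: 27.35
eef_pos: [0.5317, 0.0118, 0.083]
tool_rot: [[-0.0, 1.0, 0.0], [0.0, 0.0, -1.0], [-1.0, -0.0, -0.0]]
wrist_force: [0.4, 0.7, -0.4]
width: 0.0427
clock: 27.65
eef_pos: [0.5317, 0.0118, 0.0822]
tool_rot: [[-0.0, 1.0, 0.0], [-0.0, 0.0, -1.0], [-1.0, -0.0, 0.0]]
wrist_force: [0.5, -0.3, -1.2]
width: 0.0425
```

```bash
python3 -m creep '[0.0005,0,0,0,0,0,-1,0.0008,0,0,0,0,0,-1,0.0008,0,0,0,0,0,-1]'
```

```text
clock: 27.95
eef_pos: [0.5317, 0.0117, 0.0813]
tool_rot: [[-0.0, 1.0, 0.0], [0.0, 0.0, -1.0], [-1.0, -0.0, -0.0]]
wrist_force: [-0.3, 0.3, 0.0]
width: 0.0421
```

```bash
python3 -m creep '[0.0004,0,0,0,0,0,-1,0.0006,0,0,0,0,0,-1,0.0006,0,0,0,0,0,-1]';python3 -c "
from station import robot
o=robot.get_obs();print(o['wrist_force'],o['ft_torque'],o['eef_pos'])"
```

```text
clock: 28.25
eef_pos: [0.5319, 0.0118, 0.0812]
tool_rot: [[0.0, 1.0, 0.0], [-0.0, 0.0, -1.0], [-1.0, 0.0, 0.0]]
wrist_force: [-1.1, -0.5, 2.9]
width: 0.0424
[-1.06054975 -0.51017306  2.86338372] [-0.01024972  0.25106387  0.03171719] [0.53191568 0.01178775 0.08118046]
```

```bash
python3 -m creep '[0,0,0,0,0,0,-1,-0.0003,0,0,0,0,0,0.3,-0.0003,0,0,0,0,0,0.5,-0.0003,0,0,0,0,0,0.5,-0.0003,0,0,0,0,0,0.5,-0.02,0,0,0,0,0,0.5,-0.05,0,0,0,0,0,0.5,-0.055,0,0,0,0,0,-0.4,-0.055,0,0.0004,0,0,0,-0.4,-0.055,0,0.0004,0,0,0,-0.4]';  python3 -m creep '[0,0,0,0,0,0,-0.4,0,0,0,0,0,0,-0.4]';python3 - <<'E'
from station import robot
from h import *
c=robot.read_camera("wrist");o=robot.get_obs();print(o['eef_pos'],o['wrist_force'],o['width'])
s=c["pixels"][...,::-1];cv2.imwrite("pics/c23.png",cv2.resize(s[150:350,150:420],(800,593),interpolation=2))
s=robot.read_camera("scene")["pixels"][...,::-1]
cv2.imwrite("pics/c23s.png",cv2.resize(s[150:250,230:330],(600,600),interpolation=2))
E
```

```text
clock: 29.25
eef_pos: [0.531, 0.011, 0.135]
tool_rot: [[-0.001, 1.0, -0.0], [-0.0, -0.0, -1.0], [-1.0, -0.001, 0.0]]
wrist_force: [-0.4, -0.3, -0.4]
width: 0.0256
clock: 29.45
eef_pos: [0.5308, 0.0113, 0.1346]
tool_rot: [[-0.002, 1.0, 0.0], [0.0, 0.0, -1.0], [-1.0, -0.002, -0.0]]
wrist_force: [0.2, 0.3, -0.1]
width: 0.0256
[0.531  0.0113 0.1347] [ 0.2813 -0.4438 -0.2455] 0.02575797010065869
```

View pics/c23.png

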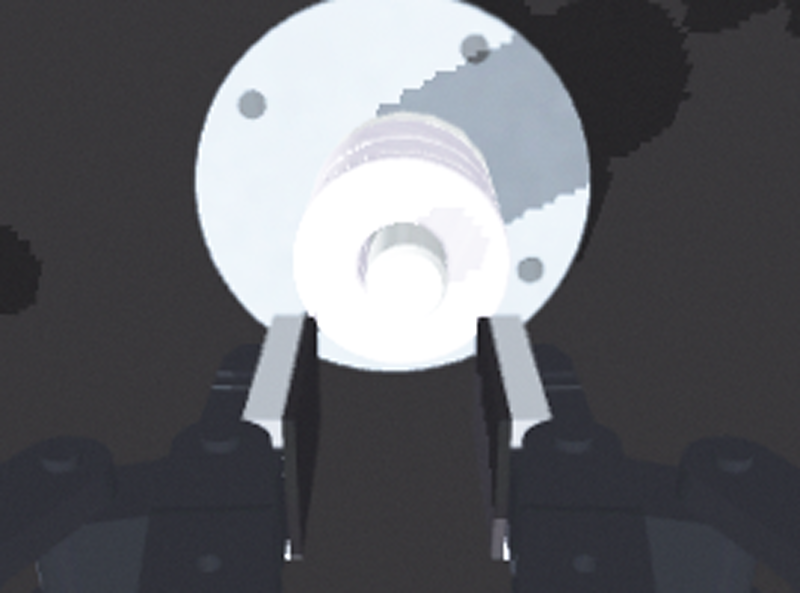

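View pics/c23s.png

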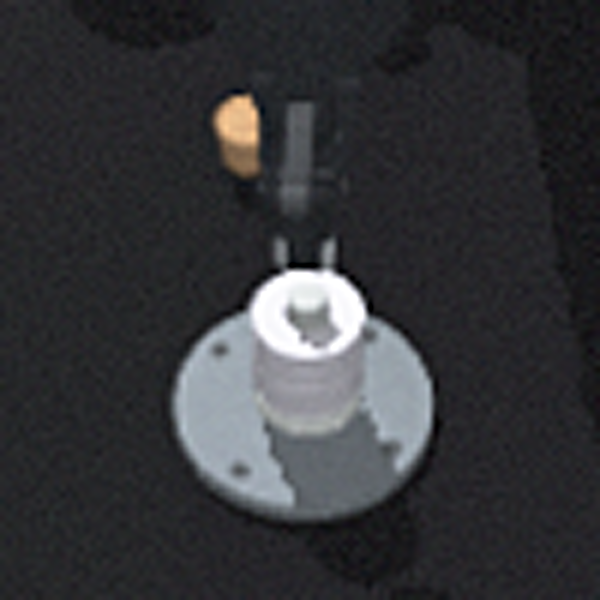

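```bash
python3 -m creep '[0.01,0,0,0,0,0,-0.4,0.025,0,0,0,0,0,-0.4,0.036,0,0,0,0,0,-0.4,0.04,0,0,0,0,0,-0.4,0.04,0,0,0,0,0,-0.4,0.04,0,0,0,0,0,-0.4,0.04,0,0,0,0,0,-0.4]'
python3 - <<'E'
from station import robot
from h import *
c=robot.read_camera("wrist");o=robot.get_obs();print(o['eef_pos'],o['wrist_force'],o['width'])
s=c["pixels"][...,::-1];cv2.imwrite("pics/c24.png",cv2.resize(s[150:350,150:420],(800,593),interpolation=2))
E
```

```text
clock: 30.25
eef_pos: [0.5323, 0.0115, 0.0963]
tool_rot: [[0.001, 1.0, 0.0], [0.0, 0.0, -1.0], [-1.0, 0.001, -0.0]]
wrist_force: [-0.1, 0.2, 0.2]
width: 0.0258
[0.5324 0.0115 0.0964] [1.4813 0.1697 0.35  ] 0.02573419425761986
```

View pics/c24.png

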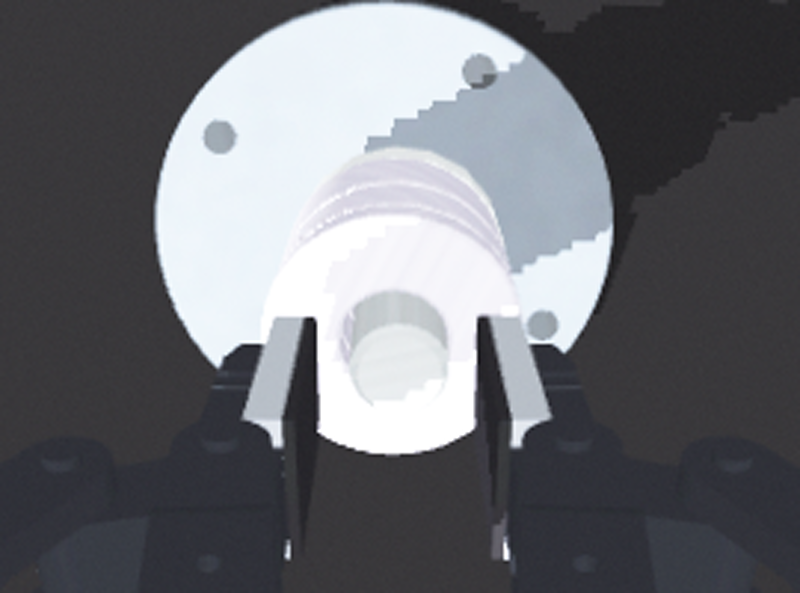

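Fingers straddle the post over the ring annulus. I'll step down and watch the force.

```bash
python3 -m creep '[0.002,0,0,0,0,0,-0.4,0.004,0,0,0,0,0,-0.4,0.006,0,0,0,0,0,-0.4,0.007,0,0,0,0,0,-0.4,0.007,0,0,0,0,0,-0.4]'; python3 -m creep '[0.001,0,0,0,0,0,-0.4,0.002,0,0,0,0,0,-0.4,0.002,0,0,0,0,0,-0.4]'
```

```text
clock: 30.8
eef_pos: [0.5316, 0.0113, 0.0885]
tool_rot: [[-0.001, 1.0, 0.0], [0.0, 0.0, -1.0], [-1.0, -0.001, -0.0]]
wrist_force: [0.3, -0.1, 0.1]
width: 0.0253
clock: 31.1
eef_pos: [0.5318, 0.0114, 0.0867]
tool_rot: [[0.0, 1.0, 0.0], [0.0, 0.0, -1.0], [-1.0, 0.0, -0.0]]
wrist_force: [0.4, 0.6, -0.3]
width: 0.0259
```

```bash
python3 -m creep '[0.0005,0,0,0,0,0,-0.4,0.001,0,0,0,0,0,-0.4,0.001,0,0,0,0,0,-0.4]'; python3 -m creep '[0.0005,0,0,0,0,0,-0.4,0.001,0,0,0,0,0,-0.4,0.001,0,0,0,0,0,-0.4]'
```

```text
clock: 31.4
eef_pos: [0.532, 0.0114, 0.0864]
tool_rot: [[0.0, 1.0, 0.0], [-0.0, 0.0, -1.0], [-1.0, 0.0, 0.0]]
wrist_force: [-1.4, -0.0, 4.8]
width: 0.0257
clock: 31.7
eef_pos: [0.532, 0.0114, 0.0853]
tool_rot: [[0.0, 1.0, -0.0], [-0.0, -0.0, -1.0], [-1.0, 0.0, 0.0]]
wrist_force: [-1.5, -0.7, 5.0]
width: 0.0252
```

```bash
python3 -m creep '[0.0005,0,0,0,0,0,-0.4,0.001,0,0,0,0,0,-0.4,0.0015,0,0,0,0,0,-0.4,0.002,0,0,0,0,0,-0.4]'; python3 -m creep '[0.0005,0,0,0,0,0,-0.4,0.001,0,0,0,0,0,-0.4,0.0015,0,0,0,0,0,-0.4,0.002,0,0,0,0,0,-0.4]'
```

```text
clock: 32.1
eef_pos: [0.532, 0.0114, 0.0833]
tool_rot: [[0.0, 1.0, 0.0], [-0.0, 0.0, -1.0], [-1.0, 0.0, 0.0]]
wrist_force: [-1.1, 0.4, 5.5]
width: 0.0253
clock: 32.5
eef_pos: [0.532, 0.0114, 0.0813]
tool_rot: [[0.0, 1.0, 0.0], [-0.0, 0.0, -1.0], [-1.0, 0.0, 0.0]]
wrist_force: [-1.0, -0.4, 5.5]
width: 0.0258
```

```bash
python3 -m creep '[0.0005,0,0,0,0,0,-0.4,0.001,0,0,0,0,0,-0.4,0.0015,0,0,0,0,0,-0.4,0.002,0,0,0,0,0,-0.4]'; python3 -m creep '[0.0005,0,0,0,0,0,-0.4,0.001,0,0,0,0,0,-0.4]'
```

```text
clock: 32.9
eef_pos: [0.532, 0.0114, 0.0793]
tool_rot: [[0.0, 1.0, 0.0], [-0.0, 0.0, -1.0], [-1.0, 0.0, 0.0]]
wrist_force: [-1.7, 0.5, 5.9]
width: 0.025
clock: 33.1
eef_pos: [0.532, 0.0114, 0.0783]
tool_rot: [[0.0, 1.0, 0.0], [-0.0, 0.0, -1.0], [-1.0, 0.0, 0.0]]
wrist_force: [-1.1, -0.6, 4.5]
width: 0.0257
```

Sliding steadily at about 5–6 N. The last 2–3 mm go in half-millimetre steps.

```bash
python3 -m creep '[0.0005,0,0,0,0,0,-0.4,0.001,0,0,0,0,0,-0.4]'; python3 -m creep '[0.0004,0,0,0,0,0,-0.4,0.0007,0,0,0,0,0,-0.4,0.0007,0,0,0,0,0,-0.4]'
```

```text
clock: 33.3
eef_pos: [0.532, 0.0114, 0.0773]
tool_rot: [[0.0, 1.0, 0.0], [-0.0, 0.0, -1.0], [-1.0, 0.0, 0.0]]
wrist_force: [-2.6, 0.9, 5.7]
width: 0.0258
clock: 33.6
eef_pos: [0.5319, 0.0114, 0.0765]
tool_rot: [[0.0, 1.0, 0.0], [-0.0, 0.0, -1.0], [-1.0, 0.0, 0.0]]
wrist_force: [-2.1, -0.1, 5.3]
width: 0.0254
```

```bash
python3 -m creep '[0.0003,0,0,0,0,0,-0.4,0.0006,0,0,0,0,0,-0.4,0.0006,0,0,0,0,0,-0.4]'
```

```text
clock: 33.9
eef_pos: [0.532, 0.0114, 0.0759]
tool_rot: [[0.0, 1.0, 0.0], [-0.0, 0.0, -1.0], [-1.0, 0.0, 0.0]]
wrist_force: [-1.6, -0.2, 5.2]
width: 0.0256
```

```bash
python3 -m creep '[0.0002,0,0,0,0,0,-0.4,0.0004,0,0,0,0,0,-0.4]'
```

```text
clock: 34.1
eef_pos: [0.532, 0.0114, 0.0759]
tool_rot: [[0.0, 1.0, 0.0], [-0.0, 0.0, -1.0], [-1.0, 0.0, 0.0]]
wrist_force: [-3.3, -0.5, 9.0]
width: 0.0258
```

```bash
python3 -m creep '[0.0002,0,0,0,0,0,-0.4,0.0004,0,0,0,0,0,-0.4]'
```

```text
clock: 34.3
eef_pos: [0.532, 0.0114, 0.0758]
tool_rot: [[-0.0, 1.0, 0.0], [-0.001, 0.0, -1.0], [-1.0, -0.0, 0.001]]
wrist_force: [-2.9, -0.3, 10.2]
width: 0.0256
```

```bash
python3 -m creep '[0.0003,0,0,0,0,0,-0.4,0.0003,0,0,0,0,0,-0.4]'
```

```text
clock: 34.5
eef_pos: [0.5321, 0.0115, 0.0758]
tool_rot: [[-0.0, 1.0, 0.0], [-0.001, 0.0, -1.0], [-1.0, -0.0, 0.001]]
wrist_force: [-4.0, -0.6, 11.8]
width: 0.0256
```

Solid stop: the force rises with no travel. I'll back off straight up, clear the view and check.

```bash
python3 -m creep '[-0.002,0,0,0,0,0,-0.4,-0.01,0,0,0,0,0,-0.4,-0.04,0,0,0,0,0,-0.4,-0.08,0,0,0,0,0,-0.4,-0.12,0,0.02,0,0,0,-0.4,-0.12,0,0.06,0,0,0,-0.4,-0.12,0,0.1,0,0,0,-0.4,-0.12,0,0.14,0,0,0,-0.4,-0.12,0,0.15,0,0,0,-0.4,-0.12,0,0.15,0,0,0,-0.4]';  python3 -m creep '[0,0,0,0,0,0,-0.4,0,0,0,0,0,0,-0.4]';python3 - <<'E'
from station import robot
from h import *
o=robot.get_obs();print(o['eef_pos'],o['wrist_force'])
S=robot.read_camera("scene");T=robot.read_camera("top")
s=S["pixels"][...,::-1];cv2.imwrite("pics/s25.png",s);t=T["pixels"][...,::-1];cv2.imwrite("pics/t25.png",t)
cv2.imwrite("pics/c25.png",np.hstack([cv2.resize(s[170:250,240:320],(400,400),interpolation=2),cv2.resize(t[200:280,240:320],(400,400),interpolation=2)]))
E
```

```text
clock: 35.5
eef_pos: [0.5312, -0.1415, 0.1941]
tool_rot: [[-0.0, 1.0, -0.006], [-0.0, -0.006, -1.0], [-1.0, -0.0, 0.0]]
wrist_force: [-0.2, 0.1, 0.1]
width: 0.026
clock: 35.7
eef_pos: [0.532, -0.1358, 0.1943]
tool_rot: [[-0.0, 1.0, 0.004], [0.001, 0.004, -1.0], [-1.0, -0.0, -0.001]]
wrist_force: [0.4, -0.2, 0.2]
width: 0.0256
[ 0.532  -0.1358  0.1943] [ 0.4474 -0.2473  0.1554]
```

View pics/s25.png

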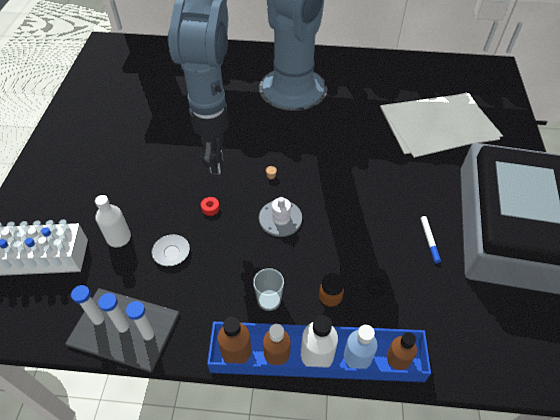

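View pics/c25.png

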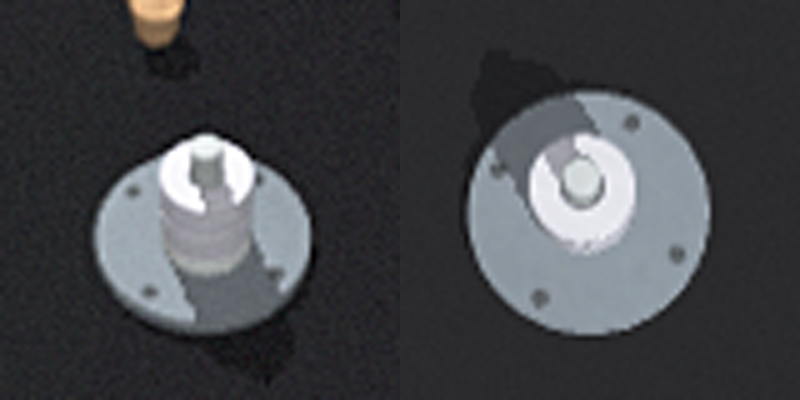

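Run:
```python
from h import *
from station import robot
T=robot.read_camera("top");S=robot.read_camera("scene")
for i,(z) in enumerate((.060,.062,.065,.073)):
    for n,c in(('s',S),('t',T)):
        a=[proj(c,(.532+.023*np.cos(t),.011+.023*np.sin(t),z)) for t in np.linspace(0,6.28,60)];a=np.array(a);print(z,n,a.min(0),a.max(0))
s0=cv2.imread("pics/scene0.png");s=cv2.imread("pics/s25.png");t0=cv2.imread("pics/top0.png");t=cv2.imread("pics/t25.png")
f=lambda im,v,u,h:cv2.resize(np.clip(im[v-h:v+h,u-h:u+h].astype(int)*3,0,255).astype(np.uint8),(300,300),interpolation=2)
cv2.imwrite("pics/c26.png",np.vstack([np.hstack([f(s0,288,377,25),f(s,288,377,25)]),np.hstack([f(t0,176,171,25),f(t,176,171,25)])]))
k=s[185:235,255:310];cv2.imwrite("pics/c27.png",cv2.resize(k,(660,600),interpolation=cv2.INTER_NEAREST))
```

```text
0.06 s [271.2755 197.5894] [289.9717 212.2639]
0.06 t [264.7779 226.3685] [286.1693 247.522 ]
0.062 s [271.2671 197.0806] [289.9883 211.7628]
0.062 t [264.7359 226.1913] [286.1725 247.3877]
0.065 s [271.2545 196.3148] [290.0134 211.0086]
0.065 t [264.6725 225.9241] [286.1773 247.1851]
0.073 s [271.2207 194.2578] [290.0807 208.9822]
0.073 t [264.5016 225.2033] [286.1902 246.6384]
```

View pics/c26.png

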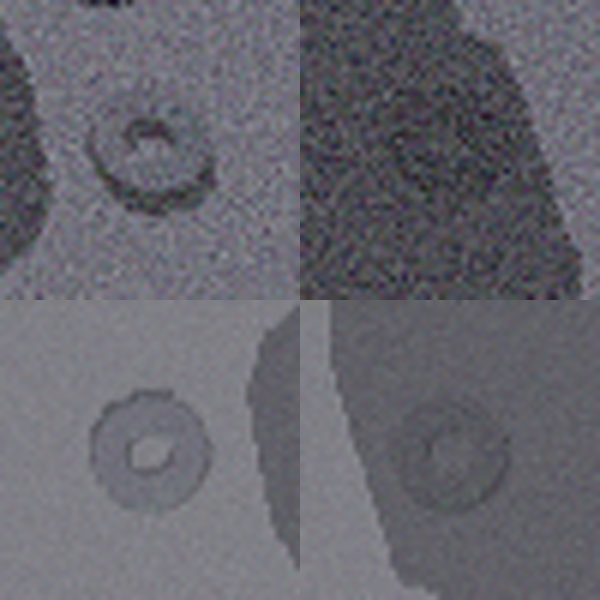

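View pics/c27.png

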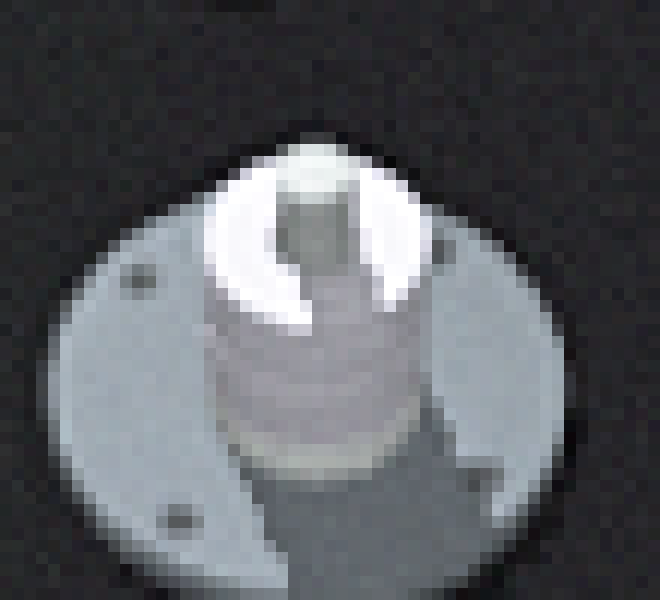

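The top-face ellipse in the scene view spans rows 197.5–212, which matches the predicted 62 mm height. The black ring is only in shadow and has not moved, and nothing else was disturbed. Handing in.

```bash
python3 -c "
from station import robot
print(robot.hand_in())"
```

```text
the job is handed in; nothing more can be done
None
```

I threaded the three rings onto the post in order (20 mm, 14 mm, then 8 mm on top), pressed the stack down to the collar's stop, released it, backed the arm clear and handed in at about 36 s. No verdict came back.

- **Finding the post:** I measured it from the wrist camera at about (0.532, 0.011), roughly 3–4 mm off the foot's centre. Each ring was then lowered in small steps while I read the wrist force. None of them landed on the post's top.
- **Seating the rings:** I stopped each ring at first contact. Readings were 2 to 5 N on the wrist sensor.
- **Pressing the collar home:** The collar slid at about 5 to 6 N, a little under the stated 7 to 8 N. It stopped solidly after about 10.6 mm of tool travel. The force then rose to 11.8 N with no further movement.
- **Final checks:** In the scene view the top ring's face fits a height of 62 mm, as expected with the collar home. The stack looks flat and nothing is touching it. The beaker, bung, dish, pen, bottle and jar, and the red and black look-alike rings, appear where they started.
- **Small disagreements:** The wrist camera and the tool reading differed by up to about 1 mm on the ring centres. The gripper showed 42 to 44 mm opening on the 46 mm rings. Neither affected the fit.

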